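# Load the bead carrier, hang it to dry and lock it

### The arm

A 6-joint arm with a two-finger parallel gripper is mounted at the origin on the work surface. World frame = base frame: x ahead of the robot, y to its left, z up, the work surface at z = 0. Lengths are in m, angles in degrees, forces in N, time in s.
With the tool pointing down it reaches from about 0.4 to 0.825 m from the base axis. Payload 7 kg.
Tool frame: the origin (TCP) lies on the centre line of the jaws, within the pads' length; the fingertips stand 22 mm ahead of it and the grasp point (between the pads) lies 3 mm ahead of it (ctrl.finger_overhang is the distance from the TCP to the fingertips, in m); z points along the fingers, y is the line along which they close (so a half turn about z gives the same grasp; the last joint's range is limited). The gripper opens to 88 mm and grips with 3 to 60 N. Pads are 19 mm wide; open, the fingers measure 130 mm over their backs; the gripper's body (78 mm by 193 mm) begins 47 mm behind the grasp point.
Start: joints at [86.179, 20.546, 0.682, 0, -70.136, -16.507], TCP at [0.235, 0.633, 0.249] pointing down, gripper open.
Joint ranges: [-176.03, 176.03], [-82.01, 121.73], [-58.28, 71.71], [-173.87, 95.51], [-174.79, -0.11], [-173.66, 173.66]. Speed limits (degrees/s): [136.94, 136.94, 172.46, 180, 180, 180].

### API

Orientations are given as [roll, pitch, yaw] about the fixed x, y, z axes, in that order (R = Rz(yaw) Ry(pitch) Rx(roll)).
In Python, from plant import ctrl gives the robot as it stands. The module is installed in compiled form; this text tells all that it offers.
- The arm moves only by the shell command python3 -m creep 'ROWS'. ROWS is JSON, a list of rows, each an object with "grip": the closure, from 0 (fully open) to 1 (shut); "delta_pos": the shift along the tool's x, y, z scaled (see below), a list of three; "rotation": the turn, a rotation vector about the tool's x, y, z scaled (see below), a list of three. A call has 1 to 5 rows; each row is the pose to reach, as a shift and turn from the pose commanded when the call began, along the tool's axes at that moment; what a row does not reach only later rows make up. The controller multiplies each number of a shift by 10 cm and each number of a turn by pi/2 rad. A row lasts 1/10 s, in which the tool goes at most 50 mm and 8.59 degrees, less where a joint would pass 70% of its speed; a pose out of reach is approached as far as the arm can. A call with a number of a shift or a turn outside -1 to 1 is refused whole. A call with a gripper value outside its range is refused whole. The fingers move at their own pace and stop on an object; the grip force is fixed at half the most. Time passes only in rows, so rows that repeat a pose let the fingers close. It gives the time, the measured TCP pose, the force, the opening and the grip force at its end, in the units of the state.
- ctrl.get_obs(): the state, without advancing time (a new reading comes with each control period).
- ctrl.snapshot(name): name is "scene" or "top" or "wrist"; returns a dict with "color" (420x560x3 uint8, red, green, blue), "intrinsics" (3x3 intrinsics, pixels), "R" (3x3) and "t" (3): a world point X has camera coordinates R X + t. Camera axes: x right, y down, z forward; pixel columns grow to the right and rows downward; lengths in m; the calibration is good to about 2 mm. A picture is of the moment at which its call begins. There is no depth.
- ctrl.close_job(): hands the job in; it is judged then, once.
The state is a dict: "clock": time; "joint_pos": joint angles; "qvel": joint speeds; "tau": joint torques, N m; "tool_pos": TCP position; "orientation": TCP orientation; "force": force on the tool from outside, world axes, zero at the start; "moment": the same for the moment, N m; "opening": finger opening in m; "gripper_force": force on a finger pad.
Only numpy, scipy, OpenCV 4.12 (cv2) and the standard library are available. Lean on these libraries where they do the work, as an engineer would, in place of code of your own. Each camera call takes 0.05 s, during which the arm holds its last target. There are 200 camera calls.

### The job

Put every bead rod from the rack down into a hole of the white carrier, one to a hole and fully home on its collar; then hang the loaded carrier by its handle in the dip of the drying stand's hook, and let go of it. Last, drop the red pin fully home through the hole at the hook's tip, so that the carrier cannot come off; leave everything else on the bench where it is.

Things in the scene. Friction and masses are not known exactly. Their poses are not given: they have to be found in the camera images.
- carrier: loose carrier, 0.6 kg: white plate 130 (x) by 270 (y) mm, top 63 mm up, on two cheeks; in its middle an arch handle: legs 12 mm square at y = +-34 mm, a round bar 12 mm thick along y, centre 149 mm up, and on it a blue grip block 20 (x) by 36 (y) mm, 155 to 205 mm up. Origin under its centre, z up. It may hang either way round
- hole1 (a point): mouth of a through hole in the carrier plate, 17 mm wide, at the plate's top face, carrier x = -38 mm, y = -100 mm; fits one rod up to its collar
- hole2 (a point): mouth of a through hole in the carrier plate, 17 mm wide, at the plate's top face, carrier x = -38 mm, y = 100 mm; fits one rod up to its collar
- hole3 (a point): mouth of a through hole in the carrier plate, 17 mm wide, at the plate's top face, carrier x = 38 mm, y = -100 mm; fits one rod up to its collar
- hole4 (a point): mouth of a through hole in the carrier plate, 17 mm wide, at the plate's top face, carrier x = 38 mm, y = 100 mm; fits one rod up to its collar
- bar (a point): underside of the middle of the carrier's handle bar, 143 mm above the carrier's origin: the place that rests on the hook; axes as the carrier. Free opening under it: 56 mm wide, 80 mm high
- grip (a point): middle of the blue grip block, 180 mm above the carrier's origin; pinch its 36 mm width (carrier y) or its 20 mm thickness (carrier x) from above
- rod1: bead rod, upright in the rack: steel shaft 12 mm thick, 55 mm long, chamfered foot; collar 26 mm wide at 55 to 61 mm; black neck 18 mm thick at 61 to 101 mm (grip here from above); 24 mm amber ball on top, centre at 111 mm; 123 mm in all. Origin under the foot, z up along the rod. Two to four rods are present
- rod2: bead rod, upright in the rack: steel shaft 12 mm thick, 55 mm long, chamfered foot; collar 26 mm wide at 55 to 61 mm; black neck 18 mm thick at 61 to 101 mm (grip here from above); 24 mm amber ball on top, centre at 111 mm; 123 mm in all. Origin under the foot, z up along the rod. Two to four rods are present
- rod3: bead rod, upright in the rack: steel shaft 12 mm thick, 55 mm long, chamfered foot; collar 26 mm wide at 55 to 61 mm; black neck 18 mm thick at 61 to 101 mm (grip here from above); 24 mm amber ball on top, centre at 111 mm; 123 mm in all. Origin under the foot, z up along the rod. Two to four rods are present
- rod4: bead rod, upright in the rack: steel shaft 12 mm thick, 55 mm long, chamfered foot; collar 26 mm wide at 55 to 61 mm; black neck 18 mm thick at 61 to 101 mm (grip here from above); 24 mm amber ball on top, centre at 111 mm; 123 mm in all. Origin under the foot, z up along the rod. Two to four rods are present
- rack: fixed plywood rack 150 by 150 mm, top at 70 mm, with four 17 mm holes at x, y = +-37.5 mm, in which the rods stand with their collars on the top; origin at the centre of its underside
- stand: fixed drying stand: base 130 mm square, post at its origin, flat steel hook 22 mm wide reaching to its -x side (towards the robot): arm top 213 mm up, a dip 18 mm deep (the saddle) 110 mm from the post axis, a drilled lug at the tip 172 mm from it. Origin under the base's centre, z up; x points from the hook's tip to the post
- saddle (a point): middle of the hook's dip, on its upper face, 195 mm above the bench; the carrier's bar rests here, square across the hook; axes as the stand (its x points from the tip to the post). The dip's floor is 24 mm long with 45 degree ramps up to 213 mm on both sides
- eye (a point): mouth of the vertical 16 mm hole in the lug at the hook's tip, on the lug's top face, 213 mm above the bench, 62 mm from the saddle; lug 34 mm square, 14 mm thick; axes as the stand
- pin: red locking pin: steel shaft 10 mm thick, 45 mm long with a chamfered foot, collar 26 mm across from 45 to 51 mm, red neck 18 mm thick from 51 to 91 mm (grip here), red ball of 24 mm on top, centre at 101 mm. Origin at the foot's underside, z up along the pin. It starts upright in the pin block
- pinblock: fixed wooden block 50 mm square, 58 mm high, with a hole in its top in which the pin stands; origin at the centre of its underside
- tray: grey tray of amber beads, 85 by 125 mm, 28 mm high, loose, to be left alone; origin under its centre
- plate: single flower-shaped grey metal plate, 98 mm across, 7 mm thick, loose, to be left alone; origin under its centre
- stack: stack of flower-shaped grey plates, 98 mm across, 95 mm high, loose, to be left alone; origin under its centre
- jar: amber jar with a lid, 70 mm across, 100 mm high, loose, to be left alone; origin under its centre
- brush: hand brush lying on the bench, loose, to be left alone; origin under its middle
- cup: blue mug, 76 mm across, 85 mm high, loose, to be left alone; origin under its centre
There are look-alikes about, which are no part of the job. What is shaped like the rod1 but blue is not meant.

How it is judged (in metres and radians):
On the way, in this order (a step that is already met when the one before it is completed fails the run):
1. every bead rod that is present stands fully home in a hole of the carrier, released (z of rod1 in the frame of carrier between 0.003 and 0.014 m and angle between the z axis of each of rod1, rod2, rod3, rod4 and the z axis of carrier, either way round below 0.15 rad and (distance between rod1 and hole1 below 0.0615 m or distance between rod1 and hole2 below 0.0615 m or distance between rod1 and hole3 below 0.0615 m or distance between rod1 and hole4 below 0.0615 m) and z of rod2 in the frame of carrier between 0.003 and 0.014 m and (distance between rod2 and hole1 below 0.0615 m or distance between rod2 and hole2 below 0.0615 m or distance between rod2 and hole3 below 0.0615 m or distance between rod2 and hole4 below 0.0615 m) and z of rod3 in the frame of carrier between 0.003 and 0.014 m and (distance between rod3 and hole1 below 0.0615 m or distance between rod3 and hole2 below 0.0615 m or distance between rod3 and hole3 below 0.0615 m or distance between rod3 and hole4 below 0.0615 m) and z of rod4 in the frame of carrier between 0.003 and 0.014 m and (distance between rod4 and hole1 below 0.0615 m or distance between rod4 and hole2 below 0.0615 m or distance between rod4 and hole3 below 0.0615 m or distance between rod4 and hole4 below 0.0615 m) and contact force between the fingers and rod1 below 0.1 N and contact force between the fingers and rod2 below 0.1 N and contact force between the fingers and rod3 below 0.1 N and contact force between the fingers and rod4 below 0.1 N), for 0.2 s.
2. the loaded carrier hangs by its handle bar in the dip of the hook, released (z of rod1 in the frame of carrier between 0.003 and 0.014 m and angle between the z axis of each of rod1, rod2, rod3, rod4 and the z axis of carrier, either way round below 0.15 rad and (distance between rod1 and hole1 below 0.0615 m or distance between rod1 and hole2 below 0.0615 m or distance between rod1 and hole3 below 0.0615 m or distance between rod1 and hole4 below 0.0615 m) and z of rod2 in the frame of carrier between 0.003 and 0.014 m and (distance between rod2 and hole1 below 0.0615 m or distance between rod2 and hole2 below 0.0615 m or distance between rod2 and hole3 below 0.0615 m or distance between rod2 and hole4 below 0.0615 m) and z of rod3 in the frame of carrier between 0.003 and 0.014 m and (distance between rod3 and hole1 below 0.0615 m or distance between rod3 and hole2 below 0.0615 m or distance between rod3 and hole3 below 0.0615 m or distance between rod3 and hole4 below 0.0615 m) and z of rod4 in the frame of carrier between 0.003 and 0.014 m and (distance between rod4 and hole1 below 0.0615 m or distance between rod4 and hole2 below 0.0615 m or distance between rod4 and hole3 below 0.0615 m or distance between rod4 and hole4 below 0.0615 m) and x of bar in the frame of saddle between -0.018 and 0.018 m and y of bar in the frame of saddle between -0.03 and 0.03 m and z of bar in the frame of saddle between -0.006 and 0.012 m and angle between carrier's own z axis and vertical below 0.25 rad and contact force between carrier and stand above 1.5 N and contact force between the fingers and carrier below 0.1 N), for 0.3 s.
At the end, for the whole second after the job is handed in: Every rod present is in a carrier hole, collar within 6 mm of the plate; the carrier hangs by its bar in the dip (within 18 mm along the hook, 30 mm across), tilted under 0.25 rad, nearly still; the red pin is through the tip hole, collar within 7 mm of the lug; all released (all of step 2 and z of pin in the frame of eye between -0.051 and -0.038 m and horizontal distance between pin and eye below 0.009 m and angle between the z axis of pin and the z axis of stand, either way round below 0.15 rad and contact force between the fingers and pin below 0.1 N and linear speed of carrier below 0.04 m/s and linear speed of pin below 0.03 m/s); the robot touches nothing.
It fails at once if a bystander (tray, plate, stack, jar, brush or cup) is pushed more than 4 cm from its place (distance of any of tray, plate, stack, jar, brush, cup from where it was at the start of the episode above 0.04 m).
Of rod1, rod2, rod3, rod4 only 2 to 4 are there at a start; the rules pass over those that are not, and their reading is None.
At some moment in a run one of carrier may be knocked a few centimetres aside while the robot is not near it.
It also fails if it takes over 210 s, if anything falls off the work surface, if the arm or the gripper's body presses on something with over 40 N, if the wrist force passes 120 N, or if a joint passes its speed limit or range.

## Working session

There is one attempt and no reset: what is moved stays moved. The work goes in short steps, Python scripts to look and compute and a shell command to move; the robot and the scene stay as the last step left them, time stands still between calls to the robot, and variables do not carry over. Pictures are saved under pics/ and viewed, at most 14 in all, crops included, and the job is handed in when it is done.

```bash
mkdir -p pics
cat > h.py <<'E'
import numpy as np, cv2, json
from plant import ctrl
from scipy.spatial.transform import Rotation as Ro
def snap(n,f=None):
    s=ctrl.snapshot(n); 
    if f: cv2.imwrite('pics/'+f,s['color'][:,:,::-1])
    return s
def ray(s,u,v):
    K,R,t=map(np.array,(s['intrinsics'],s['R'],s['t']))
    d=R.T@np.linalg.solve(K,[u,v,1.]); return -R.T@t,d
def onz(s,u,v,z):
    c,d=ray(s,u,v); return c+d*(z-c[2])/d[2]
def proj(s,X):
    p=np.array(s['intrinsics'])@(np.array(s['R'])@np.array(X)+np.array(s['t'])); return p[:2]/p[2]
def tool():
    o=ctrl.get_obs(); return np.array(o['tool_pos']),Ro.from_euler('xyz',o['orientation'],degrees=True)
E
python3 - <<'E'
from h import *
a=snap('scene','s0.png');b=snap('top','t0.png');c=snap('wrist','w0.png')
o=ctrl.get_obs();print(o['clock'],o['tool_pos'],o['orientation'],o['opening'],o['force'],ctrl.finger_overhang)
for s in(a,b,c): print(ray(s,280,210),s['intrinsics'][0][0])
E
```

```text
0.15 [0.23439607 0.63263343 0.24784646] [ 1.79926782e+02 -8.51251098e-03 -2.03314979e+01] 0.08764496924670391 [ 0.12591817 -0.15771306 -0.31903537] 0.022
(array([1.40523569, 0.60206931, 0.97788521]), array([-0.63867028, -0.44620042, -0.62690942])) 474.41029355124465
(array([0.32385541, 0.03546071, 1.39777905]), array([ 0.17439803, -0.00724807, -0.98465971])) 446.1070001576698
(array([0.29919854, 0.60835695, 0.38416159]), array([-0.26626632,  0.06620561, -0.96217219])) 294.95821920762114
```

View pics/s0.png

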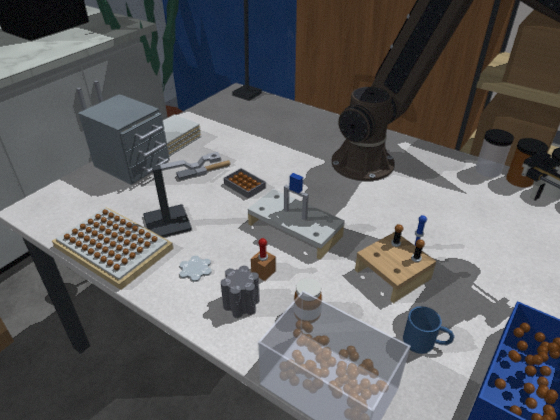

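View pics/t0.png

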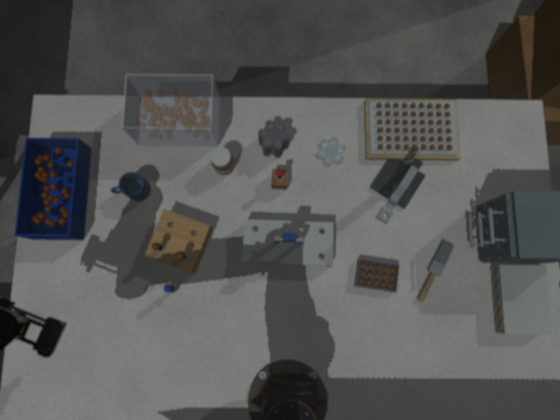

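The scene view shows two amber-topped rods in the rack at scene (398,236) and (418,250), which are the ones wanted. The look-alike is a blue-topped rod at (421,228) in scene and (169,288) in top. The red pin is at (263,250), the carrier at (295,215) with its blue grip at (296,183), and the stand post at (165,195).

Next is a close crop to check the choice and pick pixels.

Run:
```python
from h import *
t=cv2.imread('pics/t0.png');s=cv2.imread('pics/s0.png')
g=lambda i:np.clip(255*(i/255.)**0.6,0,255).astype(np.uint8)
A=cv2.resize(g(t[150:300,135:335]),None,fx=4,fy=4,interpolation=3)
B=cv2.resize(g(t[145:235,355:440]),None,fx=4,fy=4,interpolation=3)
C=cv2.resize(g(s[205:300,345:445]),None,fx=4,fy=4,interpolation=3)
D=cv2.resize(g(s[120:240,130:230]),None,fx=3,fy=3,interpolation=3)
cv2.imwrite('pics/c1.png',A)
H=np.zeros((400,800,3),np.uint8);H[:360,:340]=B;H[:380,360:760]=C;cv2.imwrite('pics/c2.png',H)
```

```text
(no output)
```

View pics/c1.png

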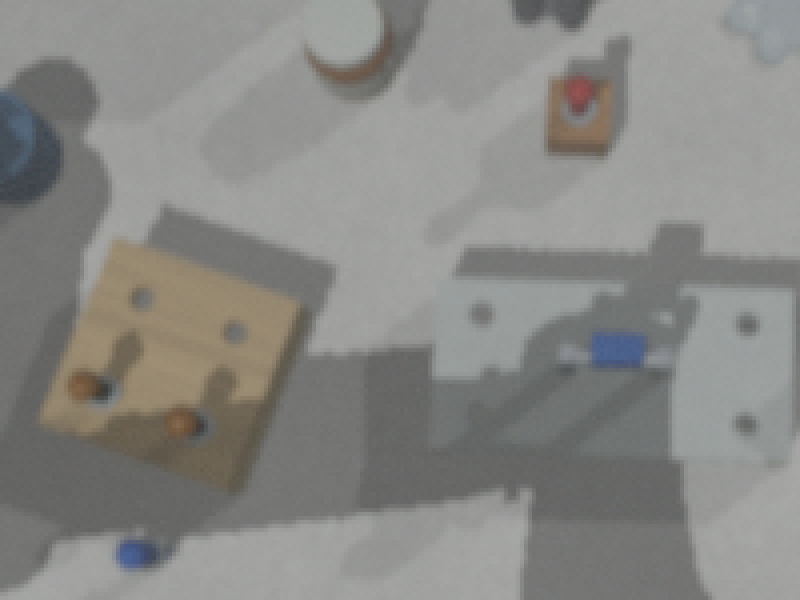

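View pics/c2.png

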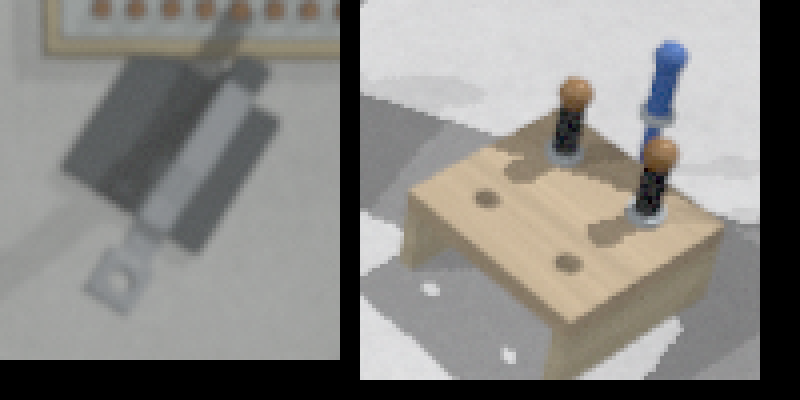

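The crops confirm the choice: two amber rods stand in the rack (c1 (83,386) and (181,423)). The blue look-alike stands beside the rack. The carrier holes are at c1 (481,313), (748,324) and (746,424), and the eye is at c2 (120,280).

```bash
cat >> h.py <<'E'
def tri(s1,p1,s2,p2):
    c1,d1=ray(s1,*p1);c2,d2=ray(s2,*p2)
    a=np.linalg.lstsq(np.c_[d1,-d2],c2-c1,rcond=None)[0]
    A=c1+a[0]*d1;B=c2+a[1]*d2;return (A+B)/2,np.linalg.norm(A-B)
def blobs(s,kind,box=None,amin=6):
    hsv=cv2.cvtColor(np.ascontiguousarray(s['color']),cv2.COLOR_RGB2HSV);H,S,V=cv2.split(hsv)
    m={'red':((H<6)|(H>170))&(S>120)&(V>50),'blue':(abs(H.astype(int)-113)<10)&(S>130)&(V>50),'amber':(H>6)&(H<16)&(S>135)&(V>50)}[kind]
    m=m.astype(np.uint8)
    if box: k=np.zeros_like(m);k[box[1]:box[3],box[0]:box[2]]=1;m*=k
    n,l,st,ce=cv2.connectedComponentsWithStats(m)
    return [(ce[i].round(1).tolist(),st[i].tolist()) for i in range(1,n) if st[i][4]>=amin]
E
python3 - <<'E'
from h import *
np.set_printoptions(precision=4,suppress=True)
t=snap('top');s=snap('scene')
for k,bt,bs in(('red',(260,150,300,200),(245,225,285,265)),('amber',(140,230,200,270),(385,215,430,262)),('blue',(270,225,310,250),(280,165,310,200))):
    print(k,blobs(t,k,bt),blobs(s,k,bs))
c=lambda x,y,z,o=(135,150):onz(t,o[0]+(x+.5)/4-.5,o[1]+(y+.5)/4-.5,z)
print('rackholes',c(142,298,.07),c(235,331,.07),'corners',c(118,240,.07),c(303,303,.07),c(42,425,.07))
print('rodcollars',c(100,390,.075),c(193,426,.075))
print('car',c(481,313,.063),c(748,324,.063),c(746,424,.063))
print('griptop',c(593,334,.205),c(644,334,.205),c(593,352,.205),c(644,352,.205))
o=(355,145)
print('eye',c(120,280,.213,o),'hook',c(157,218,.213,o),c(226,105,.213,o),'base',[c(*p,.015,o) for p in((62,170),(198,252),(280,122))])
print('pinblock',[c(*p,.058) for p in((549,79),(613,82),(608,146),(548,146))],'collar',c(578,112,.064))
E
```

```text
red [([279.4, 172.6], [276, 170, 8, 7, 37])] [([262.3, 246.9], [259, 238, 8, 20, 115])]
amber [([154.8, 245.9], [152, 243, 7, 7, 32]), ([179.4, 255.3], [176, 252, 7, 7, 33])] [([398.3, 228.0], [395, 225, 7, 7, 38]), ([419.3, 243.0], [416, 240, 8, 7, 42])]
blue [([289.1, 236.9], [283, 234, 13, 7, 84])] [([295.5, 182.7], [290, 173, 13, 20, 199])]
rackholes [0.5127 0.3549 0.07  ] [0.4885 0.2842 0.07  ] corners [0.5567 0.3753 0.07  ] [0.5101 0.2342 0.07  ] [0.4172 0.4238 0.07  ]
rodcollars [0.443  0.3811 0.075 ] [0.4171 0.3112 0.075 ]
car [0.5048 0.1009 0.063 ] [ 0.4983 -0.1004  0.063 ] [ 0.4232 -0.0983  0.063 ]
griptop [0.472  0.0184 0.205 ] [ 0.4723 -0.0159  0.205 ] [0.4599 0.0183 0.205 ] [ 0.4602 -0.0159  0.205 ]
eye [ 0.5238 -0.2555  0.213 ] hook [ 0.5667 -0.2821  0.213 ] [ 0.6464 -0.3326  0.213 ] base [array([ 0.6455, -0.2609,  0.015 ]), array([ 0.5802, -0.3666,  0.015 ]), array([ 0.6867, -0.4368,  0.015 ])]
pinblock [array([0.6888, 0.0519, 0.058 ]), array([0.687 , 0.0022, 0.058 ]), array([0.636 , 0.0058, 0.058 ]), array([0.6356, 0.052 , 0.058 ])] collar [0.6612 0.0292 0.064 ]
```

```bash
cat >> h.py <<'E'
def go(x,y,z,yaw):
    o=ctrl.get_obs();p,R=tool()
    T=Ro.from_euler('xyz',[180,0,yaw],degrees=True)
    d=R.inv().apply(np.array([x,y,z])-p)/.1; r=(R.inv()*T).as_rotvec()/(np.pi/2)
    print('delta',d.round(3).tolist(),'rot',r.round(3).tolist(),'rows>=',max(np.linalg.norm(d)*2,np.linalg.norm(r)*90/8.59).round(1))
E
python3 - <<'E'
from h import *
np.set_printoptions(precision=4,suppress=True)
t=snap('top');s=snap('scene')
print(tri(t,(154.8,245.9),s,(398.3,228)),tri(t,(179.4,255.3),s,(419.3,243)))
print('pin',tri(t,(279.2,172.6),s,(262.7,241.5)))
print('blue',blobs(t,'blue',(150,270,190,300)),blobs(s,'blue',(410,210,435,245)))
go(.442,.380,.25,-91.8)
E
```

```text
(array([0.4493, 0.3438, 0.1698]), np.float64(0.055684553755804514)) (array([0.4097, 0.3435, 0.0853]), np.float64(0.05080234866396741))
pin (array([0.6638, 0.0286, 0.1162]), np.float64(0.0017957522013542424))
blue [([168.0, 288.0], [165, 286, 7, 5, 31])] [([420.9, 224.1], [417, 216, 9, 18, 104]), ([416.9, 238.2], [416, 237, 3, 4, 8])]
delta [2.825, 1.65, -0.016] rot [0.0, -0.0, 0.794] rows>= 8.3
```

```bash
python3 -m creep '[{"grip":0.4,"delta_pos":[0,0,0],"rotation":[0,0,0.4]},{"grip":0.4,"delta_pos":[0,0,0],"rotation":[0,0,0.4]},{"grip":0.4,"delta_pos":[0,0,0],"rotation":[0,0,0.4]},{"grip":0.4,"delta_pos":[0,0,0],"rotation":[0,0,0.4]},{"grip":0.4,"delta_pos":[0,0,0],"rotation":[0,0,0.4]}]'
python3 -m creep '[{"grip":0.4,"delta_pos":[0,0,0],"rotation":[0,0,0.394]},{"grip":0.4,"delta_pos":[0,0,0],"rotation":[0,0,0.394]},{"grip":0.4,"delta_pos":[0,0,0],"rotation":[0,0,0.394]},{"grip":0.4,"delta_pos":[0,0,0],"rotation":[0,0,0.394]},{"grip":0.4,"delta_pos":[0,0,0],"rotation":[0,0,0.394]}]'
python3 -m creep '[{"grip":0.4,"delta_pos":[0.8,-0.7,0],"rotation":[0,0,0]},{"grip":0.4,"delta_pos":[0.8,-0.7,0],"rotation":[0,0,0]},{"grip":0.4,"delta_pos":[0.8,-0.7,0],"rotation":[0,0,0]}]'
python3 -m creep '[{"grip":0.4,"delta_pos":[0.8,-0.7,0],"rotation":[0,0,0]},{"grip":0.4,"delta_pos":[0.8,-0.7,0],"rotation":[0,0,0]},{"grip":0.4,"delta_pos":[0.8,-0.7,0],"rotation":[0,0,0]}]'
python3 -m creep '[{"grip":0.4,"delta_pos":[0.4,-0.7,0],"rotation":[0,0,0]},{"grip":0.4,"delta_pos":[0.4,-0.7,0],"rotation":[0,0,0]},{"grip":0.4,"delta_pos":[0.4,-0.7,0],"rotation":[0,0,0]}]'
python3 - <<'E'
from h import *
np.set_printoptions(precision=4,suppress=True)
w=snap('wrist','w1.png');t=snap('top');s=snap('scene')
print(blobs(t,'amber',(140,230,200,270)),blobs(s,'amber',(385,215,430,262)))
print(tri(t,(154.8,245.9),s,(419.3,243)),tri(t,(179.4,255.3),s,(398.3,228)))
go(.442,.380,.25,-91.8)
E
```

```text
clock: 0.85
tool_pos: [0.2345, 0.6329, 0.2485]
orientation: [180.0, -0.0, -56.5]
force: [1.1, 0.7, 0.3]
opening: 0.0549
gripper_force: 0.0
clock: 1.35
tool_pos: [0.2345, 0.6329, 0.2485]
orientation: [180.0, -0.0, -91.8]
force: [0.9, 0.5, 0.3]
opening: 0.0529
gripper_force: 0.0
clock: 1.65
tool_pos: [0.3042, 0.5474, 0.249]
orientation: [-180.0, -0.0, -91.6]
force: [0.4, 0.7, 1.0]
opening: 0.0528
gripper_force: 0.0
clock: 1.95
tool_pos: [0.3715, 0.4653, 0.249]
orientation: [-180.0, -0.0, -91.6]
force: [-0.5, 0.9, -0.6]
opening: 0.0523
gripper_force: 0.0
clock: 2.25
tool_pos: [0.4405, 0.4249, 0.2485]
orientation: [-180.0, -0.0, -91.7]
force: [-0.8, 0.2, 0.2]
opening: 0.0528
gripper_force: 0.0
[([154.8, 246.0], [152, 244, 7, 5, 25]), ([179.4, 255.0], [177, 253, 6, 5, 23])] [([398.2, 228.0], [395, 225, 7, 7, 39]), ([419.2, 243.2], [416, 240, 8, 7, 45])]
(array([0.4425, 0.3789, 0.1282]), np.float64(0.004709684945522612)) (array([0.4166, 0.3082, 0.1268]), np.float64(0.004492857699718126))
delta [0.466, -0.053, -0.015] rot [0.0, 0.0, 0.002] rows>= 0.9
```

View pics/w1.png

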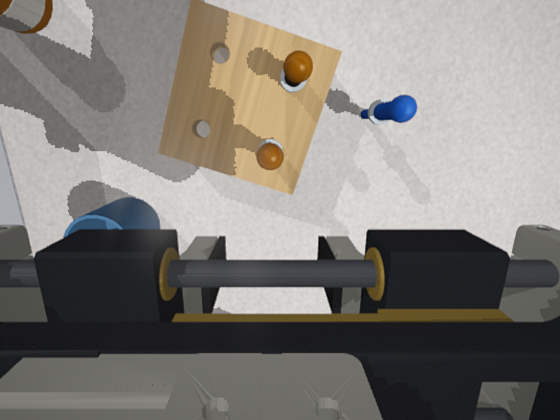

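The wrist view shows amber rod A at (270,155), rod B at (298,67) and the blue look-alike at (403,108). I'll cross-check the balls by ray and descend on rod A.

Run:
```python
from h import *
w=snap('wrist')
for b in blobs(w,'amber',(225,40,330,180),100): print(b,onz(w,*b[0],.126).round(4))
go(.442,.380,.25,-91.8); go(.442,.380,.104,-91.8)
```

```text
([263.2, 153.7], [255, 142, 23, 26, 306]) [0.4433 0.3794 0.126 ]
delta [0.468, -0.056, -0.015] rot [0.0, 0.0, 0.002] rows>= 0.9
delta [0.468, -0.056, 1.445] rot [0.0, 0.0, 0.002] rows>= 3.0
```

```bash
python3 -m creep '[{"grip":0.4,"delta_pos":[0.468,-0.06,0],"rotation":[0,0,0]},{"grip":0.4,"delta_pos":[0.468,-0.06,0],"rotation":[0,0,0]},{"grip":0.4,"delta_pos":[0.468,-0.06,0.6],"rotation":[0,0,0]},{"grip":0.4,"delta_pos":[0.468,-0.06,0.6],"rotation":[0,0,0]},{"grip":0.4,"delta_pos":[0.468,-0.06,0.6],"rotation":[0,0,0]}]'
python3 - <<'E'
from h import *
go(.4427,.3795,.104,-91.8)
E
```

```text
clock: 2.95
tool_pos: [0.4415, 0.3791, 0.187]
orientation: [179.9, -0.2, -91.7]
force: [-0.0, -0.2, 0.1]
opening: 0.0525
gripper_force: 0.0
delta [-0.008, -0.014, 0.83] rot [0.001, -0.003, 0.001] rows>= 1.7
```

```bash
python3 -m creep '[{"grip":0.4,"delta_pos":[0,-0.01,0.4],"rotation":[0,0,0]},{"grip":0.4,"delta_pos":[0,-0.01,0.84],"rotation":[0,0,0]},{"grip":0.4,"delta_pos":[0,-0.01,0.84],"rotation":[0,0,0]}]'
python3 -m creep '[{"grip":1,"delta_pos":[0,0,0],"rotation":[0,0,0]},{"grip":1,"delta_pos":[0,0,0],"rotation":[0,0,0]},{"grip":1,"delta_pos":[0,0,0],"rotation":[0,0,0]},{"grip":1,"delta_pos":[0,0,0],"rotation":[0,0,0]},{"grip":1,"delta_pos":[0,0,0],"rotation":[0,0,0]}]'
python3 -m creep '[{"grip":1,"delta_pos":[0,0,-0.3],"rotation":[0,0,0]},{"grip":1,"delta_pos":[0,0,-0.6],"rotation":[0,0,0]},{"grip":1,"delta_pos":[0,0,-1],"rotation":[0,0,0]},{"grip":1,"delta_pos":[0,0,-1],"rotation":[0,0,0]}]'
python3 - <<'E'
from h import *
t=snap('top');s=snap('scene')
print(blobs(t,'blue',(240,200,340,270)),blobs(s,'blue',(250,150,340,220)))
go(.4297,.1030,.2,-91.8)
E
```

```text
clock: 3.25
tool_pos: [0.4418, 0.3778, 0.1011]
orientation: [179.7, -0.4, -91.8]
force: [-1.4, -0.2, -0.6]
opening: 0.0525
gripper_force: 0.0
clock: 3.75
tool_pos: [0.4441, 0.3801, 0.106]
orientation: [-179.9, 0.1, -91.8]
force: [-1.0, -1.1, 6.7]
opening: 0.0223
gripper_force: 30.0
clock: 4.15
tool_pos: [0.4457, 0.3816, 0.2107]
orientation: [-179.7, 0.4, -91.7]
force: [0.2, 0.9, 0.8]
opening: 0.022
gripper_force: 30.0
[([289.9, 236.4], [284, 234, 12, 6, 43])] [([295.6, 182.7], [290, 173, 13, 20, 199])]
delta [2.772, 0.055, 0.053] rot [-0.001, 0.002, 0.0] rows>= 5.5
```

Run:
```python
from h import *
s=snap('scene');w=snap('wrist')
A=cv2.resize(s['color'][150:280,340:470,::-1],None,fx=3,fy=3,interpolation=3)
B=w['color'][:390,100:500,::-1]
cv2.imwrite('pics/g1.png',np.hstack([A,B]))
```

```text
(no output)
```

View pics/g1.png

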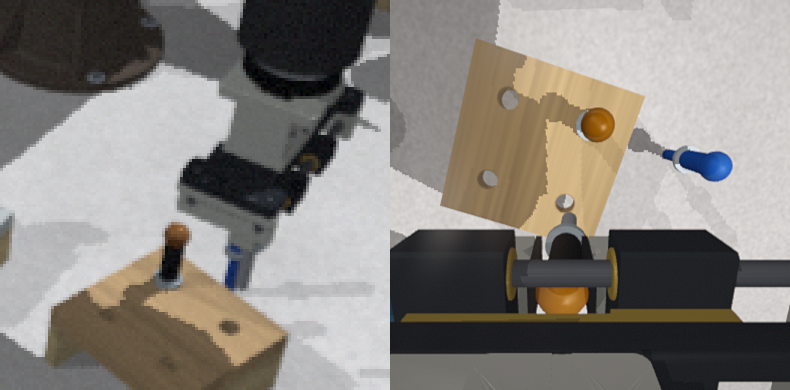

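The picture shows rod A held in the jaws, with its foot seen at wrist ~(568,215)+100 and the ball at (562,292)+100. I'll check how upright it is against the projection.

Run:
```python
from h import *
w=snap('wrist','w2.png');p,R=tool();print(p)
for h in(0,.003,.055,.061,.111): print(h,proj(w,p+R.apply([0,0,.003+.086-h])).round(0))
c=w['color'][150:330,600-40:760] if 0 else w['color'][170:330,360-0:560]
x=cv2.resize(w['color'][170:330,370:530,::-1],None,fx=3.7,fy=3.7,interpolation=3);cv2.imwrite('pics/g2.png',x)
```

```text
[0.4432994  0.37892187 0.20360702]
0 [271. 217.]
0.003 [271. 218.]
0.055 [271. 243.]
0.061 [271. 247.]
0.111 [271. 292.]
```

View pics/g2.png

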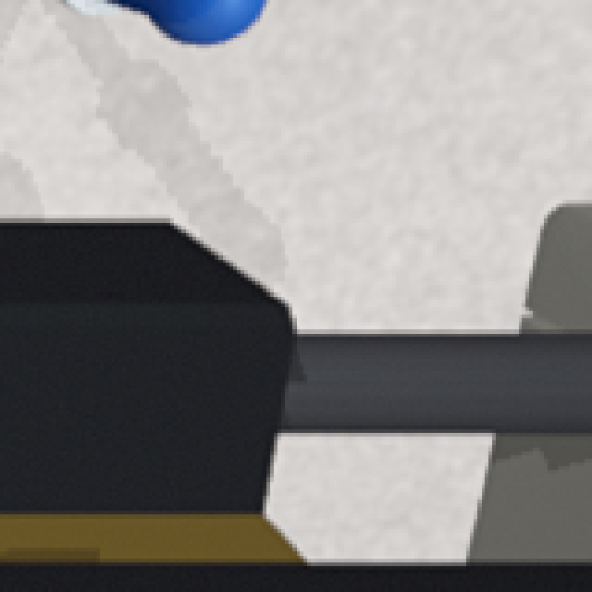

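Run:
```python
from h import *
w=snap('wrist');o=ctrl.get_obs();print(o['opening'],o['tool_pos'],o['orientation'])
x=cv2.resize(w['color'][180:330,195:355,::-1],None,fx=4,fy=4,interpolation=3);x=np.clip(255*(x/255.)**.6,0,255).astype(np.uint8);cv2.imwrite('pics/g3.png',x)
```

```text
0.022250164543823826 [0.44331917 0.37894235 0.20349234] [ 1.79937967e+02 -9.24820305e-02 -9.17956430e+01]
```

View pics/g3.png

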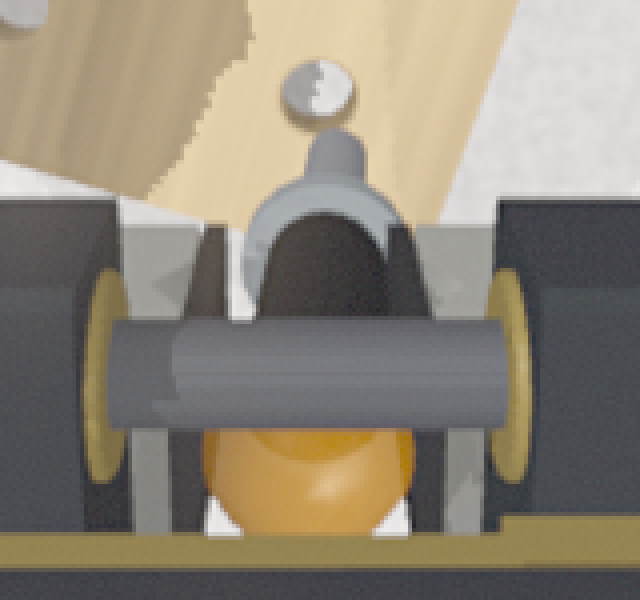

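The ball touches one pad, so the rod is held too high and leans about 4°. I'll set it back, regrip about 3 mm lower and lift again.

```bash
python3 -m creep '[{"grip":1,"delta_pos":[0,0,0.4],"rotation":[0,0,0]},{"grip":1,"delta_pos":[0,0,0.7],"rotation":[0,0,0]},{"grip":1,"delta_pos":[0,0,0.95],"rotation":[0,0,0]},{"grip":1,"delta_pos":[0,0,0.98],"rotation":[0,0,0]},{"grip":1,"delta_pos":[0,0,0.98],"rotation":[0,0,0]}]'
python3 -m creep '[{"grip":0.6,"delta_pos":[0,0,0],"rotation":[0,0,0]},{"grip":0.6,"delta_pos":[0,0,0],"rotation":[0,0,0]},{"grip":0.6,"delta_pos":[0,0,0.05],"rotation":[0,0,0]},{"grip":0.6,"delta_pos":[0,0,0.05],"rotation":[0,0,0]},{"grip":0.6,"delta_pos":[0,0,0.05],"rotation":[0,0,0]}]'
python3 - <<'E'
from h import *
w=snap('wrist','w3.png');print(tool()[0]);b=blobs(w,'amber',(200,270,340,330),50);print(b)
E
python3 -m creep '[{"grip":1,"delta_pos":[0,0,0],"rotation":[0,0,0]},{"grip":1,"delta_pos":[0,0,0],"rotation":[0,0,0]},{"grip":1,"delta_pos":[0,0,0],"rotation":[0,0,0]},{"grip":1,"delta_pos":[0,0,0],"rotation":[0,0,0]},{"grip":1,"delta_pos":[0,0,0],"rotation":[0,0,0]}]'
```

```text
clock: 4.95
tool_pos: [0.4435, 0.379, 0.1058]
orientation: [179.9, -0.1, -91.8]
force: [0.6, -0.7, 0.2]
opening: 0.0208
gripper_force: 29.8
clock: 5.45
tool_pos: [0.4437, 0.3794, 0.1017]
orientation: [-180.0, 0.0, -91.8]
force: [0.7, -0.3, 1.0]
opening: 0.0353
gripper_force: 0.0
[0.44371242 0.37949639 0.1017118 ]
[([282.0, 287.6], [262, 287, 39, 6, 53])]
clock: 6.0
tool_pos: [0.4437, 0.3795, 0.1016]
orientation: [-180.0, 0.0, -91.8]
force: [-0.2, -0.6, 0.6]
opening: 0.0212
gripper_force: 30.0
```

```bash
python3 -m creep '[{"grip":0.6,"delta_pos":[0,0,0],"rotation":[0,0,0]},{"grip":0.6,"delta_pos":[0,0,0.02],"rotation":[0,0,0]},{"grip":0.6,"delta_pos":[0,0,0.02],"rotation":[0,0,0]}]'
python3 -m creep '[{"grip":1,"delta_pos":[0,0,0.02],"rotation":[0,0,0]},{"grip":1,"delta_pos":[0,0,0.02],"rotation":[0,0,0]},{"grip":1,"delta_pos":[0,0,0.02],"rotation":[0,0,0]},{"grip":1,"delta_pos":[0,0,0.02],"rotation":[0,0,0]}]'
python3 -m creep '[{"grip":1,"delta_pos":[0,0,-0.3],"rotation":[0,0,0]},{"grip":1,"delta_pos":[0,0,-0.6],"rotation":[0,0,0]},{"grip":1,"delta_pos":[0,0,-1],"rotation":[0,0,0]},{"grip":1,"delta_pos":[0,0,-1],"rotation":[0,0,0]},{"grip":1,"delta_pos":[0,0,-1],"rotation":[0,0,0]}]'
python3 - <<'E'
from h import *
w=snap('wrist');p,R=tool();print(p,[proj(w,p+R.apply([0,0,.003+.082-h])).round(0) for h in (0,.061,.111)])
x=cv2.resize(w['color'][180:330,195:355,::-1],None,fx=4,fy=4,interpolation=3);x=np.clip(255*(x/255.)**.6,0,255).astype(np.uint8);cv2.imwrite('pics/g4.png',x)
go(.4297,.103,.2,-91.8)
E
```

```text
clock: 6.3
tool_pos: [0.4436, 0.3793, 0.0993]
orientation: [180.0, -0.0, -91.8]
force: [0.1, -1.0, -0.7]
opening: 0.0339
gripper_force: 0.0
clock: 6.7
tool_pos: [0.4438, 0.3796, 0.0981]
orientation: [-180.0, 0.0, -91.8]
force: [-2.6, -0.2, 5.1]
opening: 0.019
gripper_force: 34.5
clock: 7.2
tool_pos: [0.4438, 0.3799, 0.1985]
orientation: [-179.9, 0.1, -91.8]
force: [0.7, -0.5, -1.2]
opening: 0.0184
gripper_force: 34.2
[0.44342669 0.37932528 0.19732013] [array([271., 217.]), array([271., 248.]), array([271., 295.])]
delta [2.766, 0.05, -0.028] rot [0.0, 0.0, -0.0] rows>= 5.5
```

View pics/g4.png

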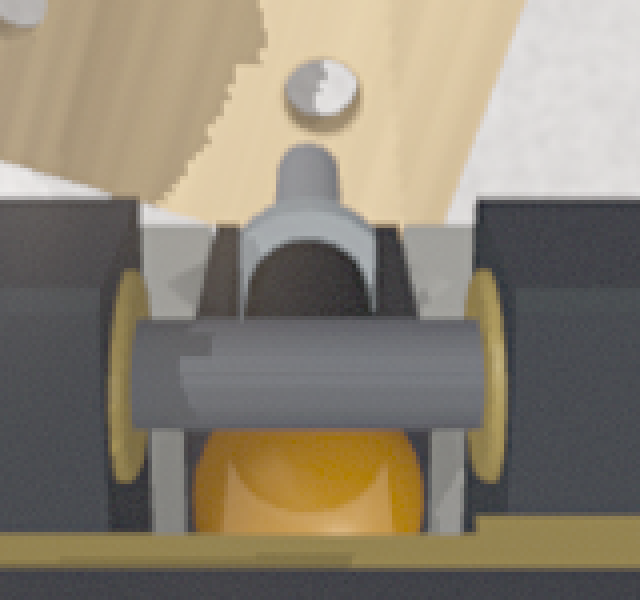

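Rod A is now upright in the jaws: foot at c(308,145), collar centred, opening 18.4 mm. Carrying it to the carrier.

```bash
python3 -m creep '[{"grip":1,"delta_pos":[0,0,-0.35],"rotation":[0,0,0]},{"grip":1,"delta_pos":[0.3,0,-0.35],"rotation":[0,0,0]},{"grip":1,"delta_pos":[0.6,0,-0.35],"rotation":[0,0,0]},{"grip":1,"delta_pos":[1,0,-0.35],"rotation":[0,0,0]}]'
python3 -m creep '[{"grip":1,"delta_pos":[0.4,-0.35,0],"rotation":[0,0,0]},{"grip":1,"delta_pos":[0.8,-0.7,0],"rotation":[0,0,0]},{"grip":1,"delta_pos":[1,-0.7,0],"rotation":[0,0,0]}]'
python3 -m creep '[{"grip":1,"delta_pos":[0.4,0,0],"rotation":[0,0,0]},{"grip":1,"delta_pos":[0.7,0,0],"rotation":[0,0,0]},{"grip":1,"delta_pos":[0.76,0,0],"rotation":[0,0,0]},{"grip":1,"delta_pos":[0.76,0,0],"rotation":[0,0,0]},{"grip":1,"delta_pos":[0.76,0,0],"rotation":[0,0,0]}]'
python3 - <<'E'
from h import *
w=snap('wrist','w5.png');t=snap('top')
print(tool()[0],blobs(t,'blue',(240,200,340,270)))
for q in((.5048,.1009),(.4983,-.1004),(.4232,-.0983),(.4297,.103)): print(proj(w,(*q,.063)).round(0),proj(t,(*q,.063)).round(1))
p=tool()[0];print('foot',proj(w,p-[0,0,.083]))
go(.5048,.1009,.2,-91.8)
E
```

```text
clock: 7.65
tool_pos: [0.44, 0.2788, 0.231]
orientation: [179.9, -0.1, -91.7]
force: [0.4, -1.3, -0.2]
opening: 0.0186
gripper_force: 35.0
clock: 7.95
tool_pos: [0.5089, 0.1749, 0.2309]
orientation: [179.9, -0.1, -91.9]
force: [-0.7, 0.2, -1.0]
opening: 0.0189
gripper_force: 35.0
clock: 8.45
tool_pos: [0.505, 0.1017, 0.2319]
orientation: [180.0, -0.0, -91.8]
force: [0.4, 0.2, -0.8]
opening: 0.0188
gripper_force: 35.0
[0.5050356  0.10225013 0.2321446 ] [([289.3, 237.0], [284, 235, 11, 5, 48])]
[271. 194.] [254.9 227.9]
[271. -28.] [321.6 230.6]
[356. -29.] [321.1 255.6]
[342. 194.] [253.7 252.8]
foot [270.66075276 220.07895047]
delta [0.013, 0.002, 0.321] rot [0.0, -0.0, 0.001] rows>= 0.6
```

View pics/w5.png

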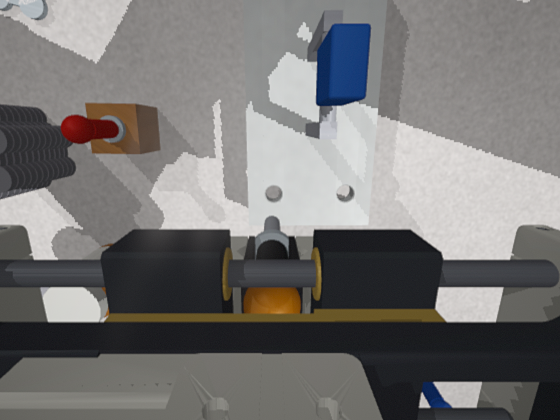

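The wrist view has holes at (274,192) and (345,192), the rod foot at (272,220), and the carrier not displaced. I'll measure the holes exactly.

```bash
cat >> h.py <<'E'
def darkhole(s,u,v,r=13):
    g=cv2.cvtColor(np.ascontiguousarray(s['color']),cv2.COLOR_RGB2GRAY)[v-r:v+r+1,u-r:u+r+1]
    th,m=cv2.threshold(g,0,1,cv2.THRESH_BINARY_INV+cv2.THRESH_OTSU)
    n,l,st,ce=cv2.connectedComponentsWithStats(m)
    i=1+np.argmin([np.linalg.norm(ce[k]-r) if st[k][4]>25 else 99 for k in range(1,n)])
    return ce[i]+[u-r,v-r],st[i]
E
python3 - <<'E'
from h import *
w=snap('wrist')
for u,v in((274,192),(345,192)):
    c,st=darkhole(w,u,v);print(c,st,onz(w,*c,.063).round(4))
x=cv2.cvtColor(np.ascontiguousarray(w['color']),cv2.COLOR_RGB2GRAY);print(x[222:226,255:292])
E
```

```text
[273.4279661 193.       ] [  4   6  18  17 236] [0.5022 0.1004 0.063 ]
[346.52  194.888] [  5   6  18  16 125] [0.4247 0.1048 0.063 ]
[[208 208 207 208 208 209 209 212 210 172 107 104 108 109 107 105 104 103
  100  97  93  90  82  76 136 217 214 211 211 210 211 212 212 212 212 213
  213]
 [207 207 207 207 207 208 210 212 208 149 102 105 108 109 107 106 103 102
   99  97  96  91  82  75 125 205 214 212 211 211 211 212 212 213 213 213
  212]
 [209 208 208 209 209 209 210 213 209 138 102 105 109 108 107 106 103 102
  100  98  96  91  84  76 116 195 213 211 210 210 211 211 211 210 210 209
  209]
 [212 212 211 211 211 212 213 216 213 139 103 105 107 108 107 105 104 102
  101  97  95  91  85  76 113 189 207 202 201 204 206 205 203 202 203 203
  204]]
```

```bash
python3 -m creep '[{"grip":1,"delta_pos":[0.02,0.02,0],"rotation":[0,0,0]},{"grip":1,"delta_pos":[0.02,0.02,0.4],"rotation":[0,0,0]},{"grip":1,"delta_pos":[0.02,0.02,0.75],"rotation":[0,0,0]},{"grip":1,"delta_pos":[0.02,0.02,0.75],"rotation":[0,0,0]},{"grip":1,"delta_pos":[0.02,0.02,0.75],"rotation":[0,0,0]}]'
python3 - <<'E'
from h import *
w=snap('wrist');x=cv2.resize(w['color'][150:300,195:355,::-1],None,fx=4,fy=4,interpolation=3);cv2.imwrite('pics/g5.png',x)
E
python3 -m creep '[{"grip":1,"delta_pos":[0,0,0.15],"rotation":[0,0,0]},{"grip":1,"delta_pos":[0,0,0.25],"rotation":[0,0,0]},{"grip":1,"delta_pos":[0,0,0.35],"rotation":[0,0,0]}]'
python3 -m creep '[{"grip":1,"delta_pos":[0,0,0.1],"rotation":[0,0,0]},{"grip":1,"delta_pos":[0,0,0.2],"rotation":[0,0,0]},{"grip":1,"delta_pos":[0,0,0.25],"rotation":[0,0,0]},{"grip":1,"delta_pos":[0,0,0.25],"rotation":[0,0,0]}]'
```

```text
clock: 9.1
tool_pos: [0.5032, 0.0997, 0.1581]
orientation: [180.0, -0.1, -91.7]
force: [0.2, -0.4, 0.3]
opening: 0.019
gripper_force: 35.0
clock: 9.45
tool_pos: [0.5037, 0.0999, 0.1234]
orientation: [-179.9, 0.1, -91.8]
force: [-0.1, 0.1, 0.3]
opening: 0.019
gripper_force: 35.0
clock: 9.85
tool_pos: [0.5026, 0.0992, 0.0967]
orientation: [179.9, -0.1, -91.8]
force: [-0.1, -0.8, -0.2]
opening: 0.0189
gripper_force: 35.0
```

```bash
python3 -m creep '[{"grip":1,"delta_pos":[0,0,0.02],"rotation":[0,0,0]},{"grip":1,"delta_pos":[0,0,0.04],"rotation":[0,0,0]},{"grip":0.4,"delta_pos":[0,0,0.04],"rotation":[0,0,0]},{"grip":0.4,"delta_pos":[0,0,0.04],"rotation":[0,0,0]},{"grip":0.4,"delta_pos":[0,0,0.04],"rotation":[0,0,0]}]'
python3 -m creep '[{"grip":0.4,"delta_pos":[0,0,-0.4],"rotation":[0,0,0]},{"grip":0.4,"delta_pos":[0,0,-0.8],"rotation":[0,0,0]},{"grip":0.4,"delta_pos":[0,0,-1],"rotation":[0,0,0]}]'
python3 -m creep '[{"grip":0.4,"delta_pos":[0,0,-0.4],"rotation":[0,0,0]},{"grip":0.4,"delta_pos":[-0.4,0.2,-0.4],"rotation":[0,0,0]},{"grip":0.4,"delta_pos":[-0.8,0.4,-0.4],"rotation":[0,0,0]},{"grip":0.4,"delta_pos":[-1,0.4,-0.4],"rotation":[0,0,0]}]'
python3 - <<'E'
from h import *
t=snap('top');s=snap('scene')
print(blobs(t,'blue',(240,200,340,270)),blobs(t,'amber',(230,200,275,240)),blobs(s,'amber',(300,200,350,240)),blobs(s,'blue',(250,150,340,210)))
w=snap('wrist')
go(.4166,.3085,.23,-91.8)
E
```

```text
clock: 10.35
tool_pos: [0.5031, 0.0996, 0.0938]
orientation: [-180.0, 0.0, -91.8]
force: [0.2, 0.2, 0.8]
opening: 0.0375
gripper_force: 0.0
clock: 10.65
tool_pos: [0.5043, 0.1, 0.1972]
orientation: [-179.8, 0.1, -91.8]
force: [1.6, 0.4, -0.8]
opening: 0.052
gripper_force: 0.0
clock: 11.05
tool_pos: [0.4647, 0.2026, 0.2345]
orientation: [-179.9, 0.1, -91.7]
force: [0.5, -0.6, -0.3]
opening: 0.0525
gripper_force: 0.0
[([287.9, 236.7], [285, 235, 7, 4, 15])] [([253.8, 226.5], [252, 225, 5, 4, 16])] [([316.9, 218.1], [314, 215, 7, 7, 35])] [([295.6, 182.7], [290, 173, 13, 20, 199])]
delta [-1.052, 0.525, 0.036] rot [-0.0, 0.0, 0.002] rows>= 2.4
```

```bash
python3 -m creep '[{"grip":0.4,"delta_pos":[-0.5,0.25,0],"rotation":[0,0,0]},{"grip":0.4,"delta_pos":[-0.9,0.517,0],"rotation":[0,0,0]},{"grip":0.4,"delta_pos":[-1,0.517,0],"rotation":[0,0,0]},{"grip":0.4,"delta_pos":[-1,0.517,0.3],"rotation":[0,0,0]},{"grip":0.4,"delta_pos":[-1,0.517,0.3],"rotation":[0,0,0]}]'
python3 - <<'E'
from h import *
t=snap('top');s=snap('scene');w=snap('wrist')
print(tri(t,(253.8,226.5),s,(316.9,218.1)),ctrl.get_obs()['clock'])
go(.4175,.3087,.12,-91.8)
print(blobs(w,'amber',(200,100,340,230),50))
E
```

```text
clock: 11.7
tool_pos: [0.4162, 0.3005, 0.2004]
orientation: [179.8, -0.3, -91.8]
force: [-0.3, -0.3, -0.4]
opening: 0.0524
gripper_force: 0.0
(array([0.50171437, 0.09981853, 0.12076663]), np.float64(0.003330023511939772)) 11.85
delta [-0.071, 0.01, 0.842] rot [-0.0, -0.0, -0.0] rows>= 1.7
[([270.7, 220.7], [263, 216, 23, 14, 111])]
```

```bash
python3 -m creep '[{"grip":0.4,"delta_pos":[-0.07,0.005,0.1],"rotation":[0,0,0]},{"grip":0.4,"delta_pos":[-0.07,0.005,0.5],"rotation":[0,0,0]},{"grip":0.4,"delta_pos":[-0.07,0.005,0.85],"rotation":[0,0,0]},{"grip":0.4,"delta_pos":[-0.07,0.005,0.97],"rotation":[0,0,0]},{"grip":0.4,"delta_pos":[-0.07,0.005,0.97],"rotation":[0,0,0]}]'
python3 - <<'E'
from h import *
import time
w=snap('wrist');print(tool()[0])
go(.4175,.3087,.0983,-91.8)
E
```

```text
clock: 12.35
tool_pos: [0.4171, 0.3085, 0.1054]
orientation: [179.9, -0.2, -91.8]
force: [0.7, 1.1, 1.1]
opening: 0.0523
gripper_force: 0.0
[0.41772786 0.30941046 0.10684863]
delta [0.007, 0.002, 0.085] rot [-0.0, -0.001, 0.0] rows>= 0.2
```

```bash
python3 -m creep '[{"grip":0.4,"delta_pos":[0.005,0,0.05],"rotation":[0,0,0]},{"grip":0.4,"delta_pos":[0.005,0,0.08],"rotation":[0,0,0]},{"grip":0.4,"delta_pos":[0.005,0,0.08],"rotation":[0,0,0]},{"grip":0.4,"delta_pos":[0.005,0,0.08],"rotation":[0,0,0]}]'
python3 -m creep '[{"grip":1,"delta_pos":[0,0,0],"rotation":[0,0,0]},{"grip":1,"delta_pos":[0,0,0],"rotation":[0,0,0]},{"grip":1,"delta_pos":[0,0,0],"rotation":[0,0,0]},{"grip":1,"delta_pos":[0,0,0],"rotation":[0,0,0]},{"grip":1,"delta_pos":[0,0,0],"rotation":[0,0,0]}]'
```

```text
clock: 12.8
tool_pos: [0.4175, 0.309, 0.0991]
orientation: [-180.0, 0.0, -91.8]
force: [0.3, 0.2, 0.2]
opening: 0.0525
gripper_force: 0.0
clock: 13.3
tool_pos: [0.4173, 0.3088, 0.0987]
orientation: [-180.0, 0.0, -91.8]
force: [0.5, 0.6, 3.2]
opening: 0.0197
gripper_force: 28.0
```

```bash
python3 -m creep '[{"grip":1,"delta_pos":[0,0,-0.3],"rotation":[0,0,0]},{"grip":1,"delta_pos":[0,0,-0.7],"rotation":[0,0,0]},{"grip":1,"delta_pos":[0,0,-1],"rotation":[0,0,0]}]'
python3 -m creep '[{"grip":1,"delta_pos":[0,0,-0.4],"rotation":[0,0,0]},{"grip":1,"delta_pos":[0.3,0,-0.8],"rotation":[0,0,0]},{"grip":1,"delta_pos":[0.7,0,-1],"rotation":[0,0,0]},{"grip":1,"delta_pos":[1,0,-1],"rotation":[0,0,0]}]'
python3 -m creep '[{"grip":1,"delta_pos":[0.4,-0.05,0],"rotation":[0,0,0]},{"grip":1,"delta_pos":[0.8,-0.1,0],"rotation":[0,0,0]},{"grip":1,"delta_pos":[1,-0.16,0],"rotation":[0,0,0]}]'
python3 -m creep '[{"grip":1,"delta_pos":[0.4,0,0],"rotation":[0,0,0]},{"grip":1,"delta_pos":[0.8,0,0],"rotation":[0,0,0]},{"grip":1,"delta_pos":[1,0,0],"rotation":[0,0,0]}]'
python3 -m creep '[{"grip":1,"delta_pos":[0.4,0,0],"rotation":[0,0,0]},{"grip":1,"delta_pos":[0.8,0,0],"rotation":[0,0,0]},{"grip":1,"delta_pos":[0.9,0,0.4],"rotation":[0,0,0]},{"grip":1,"delta_pos":[0.9,0,0.5],"rotation":[0,0,0]},{"grip":1,"delta_pos":[0.9,0,0.5],"rotation":[0,0,0]}]'
python3 - <<'E'
from h import *
w=snap('wrist','w6.png');s=snap('scene');t=snap('top');p=tool()[0]
print(p,'foot',proj(w,p-[0,0,.083]),[proj(w,(*q,.063)).round(0) for q in((.4207,-.099),(.496,-.1004))])
print(blobs(s,'blue',(250,150,340,210)),blobs(s,'amber',(300,190,350,240)))
go(.4207,-.099,.16,-91.8)
E
```

```text
clock: 13.6
tool_pos: [0.4175, 0.3089, 0.2005]
orientation: [-180.0, 0.0, -91.8]
force: [0.7, 1.0, -0.8]
opening: 0.0193
gripper_force: 28.4
clock: 14.0
tool_pos: [0.4149, 0.2082, 0.302]
orientation: [-179.8, 0.2, -91.7]
force: [0.9, 0.2, -0.8]
opening: 0.0191
gripper_force: 28.4
clock: 14.3
tool_pos: [0.4263, 0.1059, 0.2989]
orientation: [-180.0, 0.0, -91.8]
force: [0.2, 0.6, -0.2]
opening: 0.0193
gripper_force: 28.4
clock: 14.6
tool_pos: [0.4232, 0.0062, 0.2986]
orientation: [180.0, -0.0, -91.9]
force: [0.3, 0.4, 0.7]
opening: 0.0193
gripper_force: 28.4
clock: 15.1
tool_pos: [0.42, -0.0819, 0.2473]
orientation: [179.8, -0.0, -91.9]
force: [0.5, 0.1, 0.1]
opening: 0.0191
gripper_force: 28.4
[ 0.42202538 -0.08090647  0.24984716] foot [267.89672473 221.71074854] [array([269., 177.]), array([201., 178.])]
[([295.6, 182.6], [290, 173, 13, 20, 200])] [([316.9, 218.3], [314, 215, 7, 7, 36])]
delta [0.181, 0.009, 0.898] rot [-0.001, -0.0, 0.001] rows>= 1.8
```

View pics/w6.png

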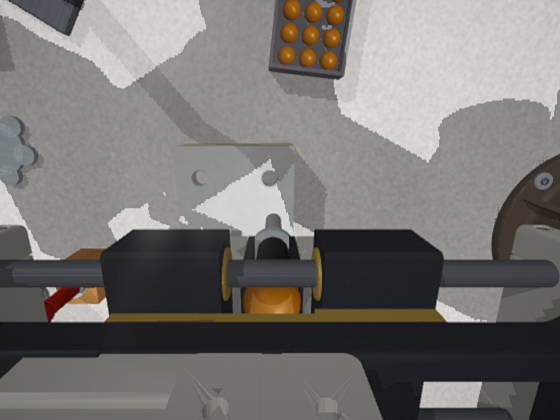

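The wrist view has the target hole at (269.5,178) and the rod foot at (273,217).

```bash
python3 -m creep '[{"grip":1,"delta_pos":[0.18,0.01,0.4],"rotation":[0,0,0]},{"grip":1,"delta_pos":[0.18,0.01,0.4],"rotation":[0,0,0]},{"grip":1,"delta_pos":[0.18,0.01,0.4],"rotation":[0,0,0]},{"grip":1,"delta_pos":[0.18,0.01,0.4],"rotation":[0,0,0]},{"grip":1,"delta_pos":[0.18,0.01,0.4],"rotation":[0,0,0]}]'
python3 - <<'E'
from h import *
w=snap('wrist');p=tool()[0]
u,v=proj(w,(.4207,-.099,.063)).round().astype(int)
c,st=darkhole(w,u,v,12);print((u,v),c,st,onz(w,*c,.063).round(4))
x=cv2.cvtColor(np.ascontiguousarray(w['color']),cv2.COLOR_RGB2GRAY);print('foot',proj(w,p-[0,0,.083]),x[220:226:3,255:292]);print(p)
cv2.imwrite('pics/g6.png',cv2.resize(w['color'][150:300,195:355,::-1],None,fx=4,fy=4,interpolation=3))
E
```

```text
clock: 15.75
tool_pos: [0.4206, -0.0989, 0.21]
orientation: [-179.9, 0.0, -91.7]
force: [0.5, -0.0, 0.2]
opening: 0.0197
gripper_force: 28.4
(np.int64(271), np.int64(200)) [271.87612613 197.33783784] [  0   0  25  22 444] [ 0.42   -0.1013  0.063 ]
foot [271.38808006 219.07512405] [[149 137 140 141 142 141 141 140 141 142 130 101 103 103 106 106 104 102
  100 100  96  94  90  85  78  83 118 143 142 142 141 141 142 142 142 143
  143]
 [208 145 138 140 141 140 139 140 141 139 121 102 103 105 106 105 103 104
  100  98  95  94  91  85  80  81 110 143 142 141 141 141 141 141 142 141
  142]]
[ 0.42038888 -0.09901055  0.2098215 ]
```

View pics/g6.png

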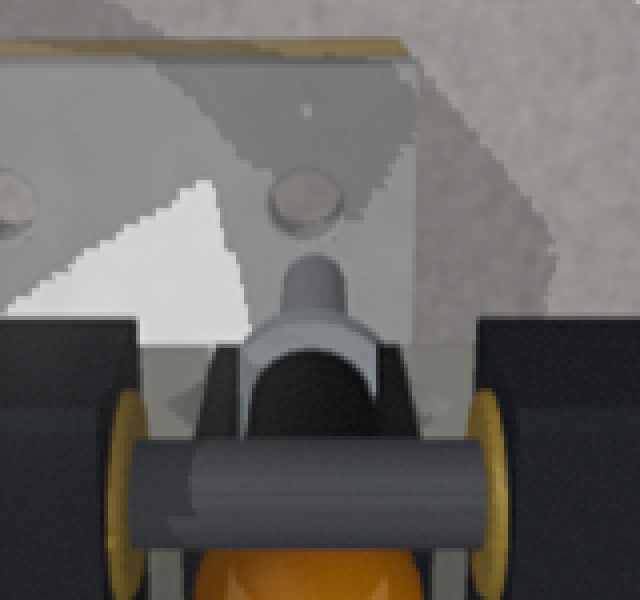

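```bash
python3 -m creep '[{"grip":1,"delta_pos":[0,-0.012,0.3],"rotation":[0,0,0]},{"grip":1,"delta_pos":[0,-0.012,0.55],"rotation":[0,0,0]},{"grip":1,"delta_pos":[0,-0.012,0.55],"rotation":[0,0,0]},{"grip":1,"delta_pos":[0,-0.012,0.65],"rotation":[0,0,0]},{"grip":1,"delta_pos":[0,-0.012,0.75],"rotation":[0,0,0]}]'
python3 -m creep '[{"grip":1,"delta_pos":[0,0,0.15],"rotation":[0,0,0]},{"grip":1,"delta_pos":[0,0,0.25],"rotation":[0,0,0]},{"grip":1,"delta_pos":[0,0,0.35],"rotation":[0,0,0]},{"grip":1,"delta_pos":[0,0,0.38],"rotation":[0,0,0]},{"grip":1,"delta_pos":[0,0,0.38],"rotation":[0,0,0]}]'
```

```text
clock: 16.3
tool_pos: [0.4219, -0.0993, 0.1343]
orientation: [-179.8, 0.0, -91.8]
force: [0.2, 0.3, -1.0]
opening: 0.0192
gripper_force: 28.4
clock: 16.8
tool_pos: [0.4206, -0.0996, 0.0953]
orientation: [180.0, -0.0, -91.8]
force: [0.1, -0.1, 0.1]
opening: 0.0192
gripper_force: 28.4
```

```bash
python3 -m creep '[{"grip":1,"delta_pos":[0,0,0.03],"rotation":[0,0,0]},{"grip":0.4,"delta_pos":[0,0,0.03],"rotation":[0,0,0]},{"grip":0.4,"delta_pos":[0,0,0.03],"rotation":[0,0,0]},{"grip":0.4,"delta_pos":[0,0,0.03],"rotation":[0,0,0]},{"grip":0.4,"delta_pos":[0,0,0.03],"rotation":[0,0,0]}]'
python3 -m creep '[{"grip":0.4,"delta_pos":[0,0,-0.4],"rotation":[0,0,0]},{"grip":0.4,"delta_pos":[0,0,-0.8],"rotation":[0,0,0]},{"grip":0.4,"delta_pos":[0,0,-1],"rotation":[0,0,0]}]'
python3 -m creep '[{"grip":0.2,"delta_pos":[0,0,-0.4],"rotation":[0,0,0]},{"grip":0.2,"delta_pos":[0,0,-0.8],"rotation":[0,0,0]},{"grip":0.2,"delta_pos":[0,0,-0.95],"rotation":[0,0,0]}]'
python3 -m creep '[{"grip":0.2,"delta_pos":[-0.5,-0.2,0],"rotation":[0,0,-0.4]},{"grip":0.2,"delta_pos":[-0.9,-0.3,0],"rotation":[0,0,-0.4]},{"grip":0.2,"delta_pos":[-1,-0.3,0],"rotation":[0,0,-0.4]},{"grip":0.2,"delta_pos":[-1,-0.3,0],"rotation":[0,0,-0.4]},{"grip":0.2,"delta_pos":[-1,-0.3,0],"rotation":[0,0,-0.4]}]'
python3 -m creep '[{"grip":0.2,"delta_pos":[0,0,0],"rotation":[0,0,-0.4]},{"grip":0.2,"delta_pos":[0,0,0],"rotation":[0,0,-0.4]},{"grip":0.2,"delta_pos":[0,0,0],"rotation":[0,0,-0.4]},{"grip":0.2,"delta_pos":[0,0,0],"rotation":[0,0,-0.4]},{"grip":0.2,"delta_pos":[0,0,0],"rotation":[0,0,-0.4]}]'
python3 - <<'E'
from h import *
t=snap('top');s=snap('scene');w=snap('wrist')
ba=blobs(s,'amber',(240,180,350,240));bt=blobs(t,'amber',(230,200,340,270));print(ba,bt)
print(blobs(s,'blue',(250,150,340,210)),blobs(w,'blue',None,200),proj(w,(.464,.0013,.205)))
for b in blobs(w,'blue',None,200): print(onz(w,*b[0],.205))
for b in ba: print('rod on z.119',onz(s,*b[0],.119))
go(.464,.0013,.28,-1.8)
E
```

```text
clock: 17.3
tool_pos: [0.4209, -0.0995, 0.0928]
orientation: [-180.0, 0.0, -91.8]
force: [0.1, -0.4, -0.9]
opening: 0.0457
gripper_force: 0.0
clock: 17.6
tool_pos: [0.422, -0.0995, 0.1958]
orientation: [-179.8, 0.0, -91.8]
force: [-0.3, 1.4, -0.3]
opening: 0.0521
gripper_force: 0.0
clock: 17.9
tool_pos: [0.4221, -0.0997, 0.2918]
orientation: [-179.7, 0.0, -91.8]
force: [-0.3, -0.3, -0.2]
opening: 0.0682
gripper_force: 0.0
clock: 18.4
tool_pos: [0.4538, 0.0, 0.2876]
orientation: [180.0, 0.0, -55.5]
force: [0.2, 0.4, 0.4]
opening: 0.0703
gripper_force: 0.0
clock: 18.9
tool_pos: [0.4537, -0.0009, 0.2876]
orientation: [-180.0, -0.0, -19.8]
force: [0.7, -0.3, 0.2]
opening: 0.07
gripper_force: 0.0
[([248.3, 183.8], [240, 180, 21, 11, 134]), ([275.6, 181.9], [273, 180, 6, 5, 24]), ([316.9, 218.3], [314, 215, 7, 7, 35])] []
[([295.6, 182.7], [289, 173, 14, 20, 202])] [([270.9, 205.5], [244, 183, 45, 44, 932])] [263.79624021 207.75872361]
[ 0.46381327 -0.00445841  0.205     ]
rod on z.119 [ 0.48009935 -0.16406491  0.119     ]
rod on z.119 [ 0.42348736 -0.10042679  0.119     ]
rod on z.119 [0.50135973 0.09775487 0.119     ]
delta [0.089, -0.055, 0.076] rot [-0.0, -0.0, -0.203] rows>= 2.1
```

```bash
python3 -m creep '[{"grip":0.2,"delta_pos":[0.075,-0.055,0.07],"rotation":[0,0,-0.203]},{"grip":0.2,"delta_pos":[0.075,-0.055,0.07],"rotation":[0,0,-0.203]},{"grip":0.2,"delta_pos":[0.075,-0.055,0.07],"rotation":[0,0,-0.203]},{"grip":0.2,"delta_pos":[0.075,-0.055,0.07],"rotation":[0,0,-0.203]}]'
python3 - <<'E'
from h import *
w=snap('wrist');b=blobs(w,'blue',None,200)[0];x0,y0,ww,hh,_=b[1];print(b)
x=cv2.resize(w['color'][120:320,190:350,::-1],None,fx=3,fy=3);cv2.imwrite('pics/g7.png',x)
for q in((x0,y0+hh),(x0+ww,y0+hh),(x0,y0),(x0+ww,y0)): print(q,onz(w,*q,.205))
go(.4625,.001,.186,-1.5)
E
```

```text
clock: 19.45
tool_pos: [0.4627, 0.002, 0.2806]
orientation: [180.0, 0.0, -1.8]
force: [0.4, -0.3, -0.1]
opening: 0.0703
gripper_force: 0.0
([274.9, 217.1], [249, 197, 46, 37, 1351])
(249, 234) [0.45323013 0.01921643 0.205     ]
(295, 234) [ 0.45211232 -0.01590428  0.205     ]
(249, 197) [0.48222744 0.01771724 0.205     ]
(295, 197) [ 0.48114443 -0.01623108  0.205     ]
delta [-0.002, 0.011, 0.947] rot [-0.0, -0.0, -0.004] rows>= 1.9
```

View pics/g7.png

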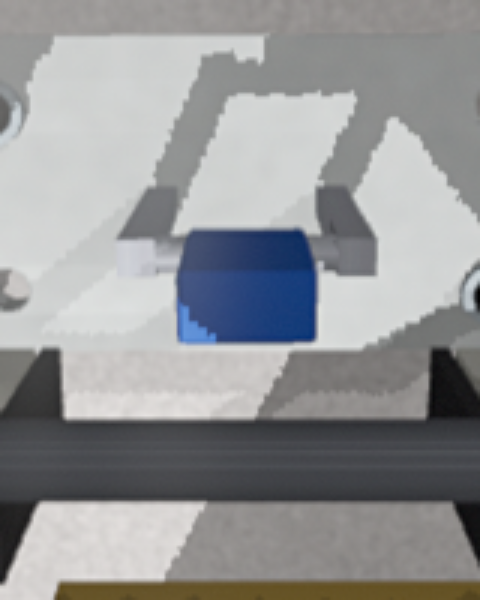

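The crop shows the grip block's top face between rows 268 and 343, i.e. centre (0.463, 0.0015). Descending and gripping.

```bash
python3 -m creep '[{"grip":0.2,"delta_pos":[0,0,0.4],"rotation":[0,0,0]},{"grip":0.2,"delta_pos":[0,0,0.8],"rotation":[0,0,0]},{"grip":0.2,"delta_pos":[0,0,0.94],"rotation":[0,0,0]},{"grip":0.2,"delta_pos":[0,0,0.94],"rotation":[0,0,0]},{"grip":0.2,"delta_pos":[0,0,0.94],"rotation":[0,0,0]}]'
python3 -m creep '[{"grip":1,"delta_pos":[0,0,0],"rotation":[0,0,0]},{"grip":1,"delta_pos":[0,0,0],"rotation":[0,0,0]},{"grip":1,"delta_pos":[0,0,0],"rotation":[0,0,0]},{"grip":1,"delta_pos":[0,0,0],"rotation":[0,0,0]},{"grip":1,"delta_pos":[0,0,0],"rotation":[0,0,0]}]'
python3 -m creep '[{"grip":1,"delta_pos":[0,0,-0.1],"rotation":[0,0,0]},{"grip":1,"delta_pos":[0,0,-0.3],"rotation":[0,0,0]},{"grip":1,"delta_pos":[0,0,-0.5],"rotation":[0,0,0]},{"grip":1,"delta_pos":[0,0,-0.5],"rotation":[0,0,0]},{"grip":1,"delta_pos":[0,0,-0.5],"rotation":[0,0,0]}]'
```

```text
clock: 20.0
tool_pos: [0.4633, 0.0022, 0.1873]
orientation: [180.0, -0.0, -1.6]
force: [-0.3, -0.0, 0.9]
opening: 0.0699
gripper_force: 0.0
clock: 20.5
tool_pos: [0.4628, 0.002, 0.1868]
orientation: [-180.0, -0.0, -1.5]
force: [0.2, -1.5, -0.1]
opening: 0.0357
gripper_force: 26.7
clock: 21.0
tool_pos: [0.4621, 0.0022, 0.2359]
orientation: [-180.0, 0.0, -1.5]
force: [-1.1, -0.2, -7.8]
opening: 0.0356
gripper_force: 30.0
```

```bash
python3 -m creep '[{"grip":1,"delta_pos":[0,0,-0.2],"rotation":[0,0,0.07]},{"grip":1,"delta_pos":[0,0.2,-0.38],"rotation":[0,0,0.14]},{"grip":1,"delta_pos":[0,0.4,-0.38],"rotation":[0,0,0.21]},{"grip":1,"delta_pos":[0,0.6,-0.38],"rotation":[0,0,0.28]},{"grip":1,"delta_pos":[0,0.7,-0.38],"rotation":[0,0,0.347]}]'
python3 -m creep '[{"grip":1,"delta_pos":[0,0,0],"rotation":[0,0,0]},{"grip":1,"delta_pos":[0,0,0],"rotation":[0,0,0]}]'
python3 - <<'E'
from h import *
s=snap('scene')
go(.45,-.208,.276,-32.8)
x=cv2.resize(s['color'][120:260,130:340,::-1],None,fx=3.7,fy=3.7,interpolation=3);cv2.imwrite('pics/g8.png',x)
E
```

```text
clock: 21.5
tool_pos: [0.4596, -0.069, 0.2728]
orientation: [179.9, 0.2, -33.1]
force: [-0.0, 0.6, -7.6]
opening: 0.0358
gripper_force: 30.0
clock: 21.7
tool_pos: [0.4602, -0.0679, 0.2732]
orientation: [179.9, 0.1, -32.7]
force: [0.2, 0.1, -6.6]
opening: 0.0359
gripper_force: 30.0
delta [0.669, 1.238, -0.025] rot [0.001, 0.001, 0.002] rows>= 2.8
```

View pics/g8.png

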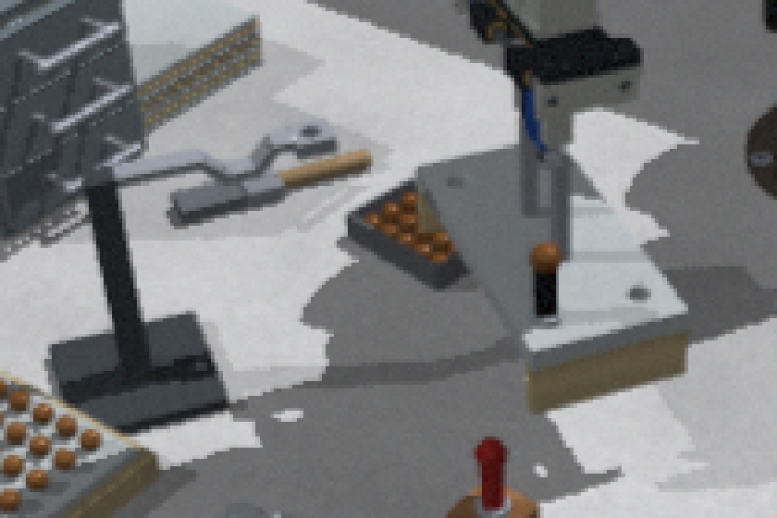

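The crop shows the carrier level in the air with its rods in, and the eye at scene (214,156). I'll triangulate the eye and move to the line before the hook's tip.

```bash
python3 -m creep '[{"grip":1,"delta_pos":[0.1,0.4,-0.03],"rotation":[0,0,0]},{"grip":1,"delta_pos":[0.3,0.8,-0.03],"rotation":[0,0,0]},{"grip":1,"delta_pos":[0.3,1,-0.03],"rotation":[0,0,0]}]'
python3 - <<'E'
from h import *
t=snap('top');s=snap('scene')
eu=(130+310.5/3.7-.5,120+133.5/3.7-.5)
print(tri(t,(384.6,214.6),s,eu),onz(s,*eu,.213))
sad=(130+235/3.7,120+175/3.7); post=(130+100/3.7,120+178/3.7)
print('saddle',onz(s,*sad,.195),'post',onz(s,*post,.213))
go(.45,-.208,.276,-32.8)
E
```

```text
clock: 22.05
tool_pos: [0.4321, -0.1699, 0.2772]
orientation: [179.9, -0.0, -32.6]
force: [-0.0, 1.3, -6.6]
opening: 0.0358
gripper_force: 30.0
(array([ 0.52451051, -0.25641348,  0.21135866]), np.float64(0.0012204167463185744)) [ 0.52651952 -0.25525621  0.213     ]
saddle [ 0.58849705 -0.28117022  0.195     ] post [ 0.67062711 -0.34462018  0.213     ]
delta [0.371, 0.22, 0.009] rot [0.001, 0.001, 0.0] rows>= 0.9
```

```bash
python3 -m creep '[{"grip":1,"delta_pos":[0.2,0.15,0],"rotation":[0,0,0]},{"grip":1,"delta_pos":[0.35,0.23,0],"rotation":[0,0,0]},{"grip":1,"delta_pos":[0.35,0.23,0],"rotation":[0,0,0]},{"grip":1,"delta_pos":[0.35,0.23,0],"rotation":[0,0,0]}]'
python3 - <<'E'
from h import *
s=snap('scene')
go(.5768,-.2895,.276,-32.5)
E
```

```text
clock: 22.55
tool_pos: [0.4491, -0.2058, 0.2769]
orientation: [180.0, 0.1, -32.7]
force: [-0.8, 0.0, -7.2]
opening: 0.0357
gripper_force: 30.0
delta [1.529, 0.015, 0.009] rot [0.0, 0.001, -0.002] rows>= 3.1
```

```bash
python3 -m creep '[{"grip":1,"delta_pos":[0.3,0.015,0.02],"rotation":[0,0,0]},{"grip":1,"delta_pos":[0.6,0.015,0.02],"rotation":[0,0,0]},{"grip":1,"delta_pos":[0.9,0.015,0.02],"rotation":[0,0,0]},{"grip":1,"delta_pos":[1,0.015,0.02],"rotation":[0,0,0]},{"grip":1,"delta_pos":[1,0.015,0.02],"rotation":[0,0,0]}]'
python3 -m creep '[{"grip":1,"delta_pos":[0.3,0,0],"rotation":[0,0,0]},{"grip":1,"delta_pos":[0.53,0,0],"rotation":[0,0,0]},{"grip":1,"delta_pos":[0.53,0,0],"rotation":[0,0,0]},{"grip":1,"delta_pos":[0.53,0,0],"rotation":[0,0,0]}]'
python3 - <<'E'
from h import *
s=snap('scene','s9.png')
go(.5768,-.2895,.239,-32.5)
x=cv2.resize(s['color'][100:240,130:330,::-1],None,fx=3.7,fy=3.7,interpolation=3);cv2.imwrite('pics/g9.png',x)
E
```

```text
clock: 23.1
tool_pos: [0.5333, -0.2615, 0.2746]
orientation: [180.0, 0.1, -32.7]
force: [-0.2, 1.3, -7.1]
opening: 0.0359
gripper_force: 30.0
clock: 23.5
tool_pos: [0.5763, -0.2895, 0.2749]
orientation: [180.0, 0.1, -32.7]
force: [-0.6, 0.6, -7.0]
opening: 0.0359
gripper_force: 30.0
delta [0.007, -0.004, 0.363] rot [0.0, 0.001, -0.002] rows>= 0.7
```

View pics/g9.png

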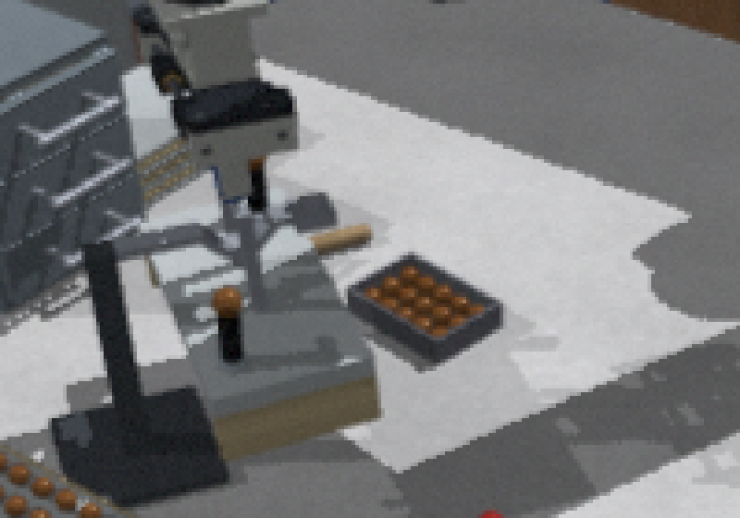

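The picture shows the hook threaded through the handle with the bar above the dip. My picture count is now used up, so I'll go on by numbers only. Lowering.

```bash
python3 -m creep '[{"grip":1,"delta_pos":[0,0,0.15],"rotation":[0,0,0]},{"grip":1,"delta_pos":[0,0,0.25],"rotation":[0,0,0]},{"grip":1,"delta_pos":[0,0,0.32],"rotation":[0,0,0]},{"grip":1,"delta_pos":[0,0,0.32],"rotation":[0,0,0]}]'
python3 -m creep '[{"grip":1,"delta_pos":[0,0,0.02],"rotation":[0,0,0]},{"grip":1,"delta_pos":[0,0,0.035],"rotation":[0,0,0]},{"grip":1,"delta_pos":[0,0,0.045],"rotation":[0,0,0]},{"grip":1,"delta_pos":[0,0,0.045],"rotation":[0,0,0]}]'
```

```text
clock: 23.95
tool_pos: [0.576, -0.2899, 0.2424]
orientation: [180.0, 0.1, -32.7]
force: [-1.0, 0.4, -6.9]
opening: 0.036
gripper_force: 30.0
clock: 24.35
tool_pos: [0.5772, -0.2906, 0.2403]
orientation: [-180.0, -0.1, -32.7]
force: [-1.6, 1.3, 1.6]
opening: 0.036
gripper_force: 30.0
```

```bash
python3 -m creep '[{"grip":0.5,"delta_pos":[0,0,0],"rotation":[0,0,0]},{"grip":0.3,"delta_pos":[0,0,0],"rotation":[0,0,0]},{"grip":0.3,"delta_pos":[0,0,0],"rotation":[0,0,0]},{"grip":0.3,"delta_pos":[0,0,0],"rotation":[0,0,0]},{"grip":0.3,"delta_pos":[0,0,0],"rotation":[0,0,0]}]'
python3 -m creep '[{"grip":0.3,"delta_pos":[0,0,-0.3],"rotation":[0,0,0]},{"grip":0.3,"delta_pos":[0,0,-0.6],"rotation":[0,0,0]},{"grip":0.3,"delta_pos":[0,0,-1],"rotation":[0,0,0]},{"grip":0.3,"delta_pos":[0,0,-1],"rotation":[0,0,0]}]'
python3 - <<'E'
from h import *
t=snap('top');s=snap('scene');w=snap('wrist')
bs=blobs(s,'amber',(160,130,240,205));print(bs,[onz(s,*b[0],.171) for b in bs])
b=blobs(s,'blue',(170,110,240,200));print(b,[onz(s,*x[0],.232) for x in b])
R=Ro.from_euler('z',-32.7,degrees=True)
for l in((.038,.1,.119),(-.038,-.1,.119),(0,0,.18)): print(proj(s,R.apply(l)+[.5772,-.2906,.052]))
b=blobs(w,'blue',None,200);print(b,[onz(w,*x[0],.257) for x in b])
print(blobs(t,'red',(260,150,300,200)),blobs(s,'red',(245,225,285,265)))
go(.6638,.0286,.25,-32.5)
E
```

```text
clock: 24.85
tool_pos: [0.577, -0.2906, 0.2392]
orientation: [180.0, -0.0, -32.7]
force: [0.0, -0.1, -0.2]
opening: 0.0608
gripper_force: 0.0
clock: 25.25
tool_pos: [0.5788, -0.2917, 0.3456]
orientation: [-179.9, -0.6, -32.7]
force: [1.0, 0.1, 1.0]
opening: 0.0616
gripper_force: 0.0
[([235.8, 178.7], [229, 172, 11, 13, 68]), ([187.0, 180.7], [184, 178, 7, 7, 39])] [array([ 0.53680542, -0.16388806,  0.171     ]), array([ 0.6266972, -0.2752631,  0.171    ])]
[([192.3, 151.4], [188, 143, 9, 18, 120])] [array([ 0.5666185 , -0.30063029,  0.232     ])]
[190.49167022 192.40538284]
[198.44484457 152.3852475 ]
[192.33391328 154.00268451]
[([281.0, 219.4], [256, 200, 52, 39, 1746])] [array([ 0.57269033, -0.29689796,  0.257     ])]
[([279.3, 172.6], [276, 170, 8, 7, 37])] [([262.3, 246.9], [258, 238, 9, 20, 116])]
delta [-0.994, -3.153, 0.89] rot [-0.0, 0.0, -0.003] rows>= 6.8
```

Run:
```python
from h import *
for i in range(8):
    s=snap('scene');print(ctrl.get_obs()['clock'],[b[0] for b in blobs(s,'amber',(160,130,215,205))],[b[0] for b in blobs(s,'blue',(170,110,240,200))])
w=snap('wrist');b=blobs(w,'amber',None,40);print([(x[0],onz(w,*x[0],.171).round(3)) for x in b])
R=Ro.from_euler('z',-32.7,degrees=True)
for l in((.038,.1,.119),(-.038,-.1,.119),(0,0,.205)): print(proj(w,R.apply(l)+[.5772,-.2906,.052]))
cv2.imwrite('pics/g10.png',cv2.resize(s['color'][100:240,130:330,::-1],None,fx=3.7,fy=3.7,interpolation=3))
```

```text
25.45 [[200.7, 152.6], [187.1, 191.0]] [[193.1, 153.4]]
25.5 [[200.5, 147.3], [187.4, 194.0]] [[193.4, 154.5]]
25.55 [[200.5, 142.8], [187.8, 196.8]] [[193.6, 155.2]]
25.6 [[200.2, 140.4], [188.0, 197.4]] [[193.6, 156.0]]
25.65 [[200.7, 140.6], [188.5, 197.7]] [[193.9, 155.9]]
25.7 [[201.7, 142.3], [188.8, 196.3]] [[194.0, 155.4]]
25.75 [[201.8, 145.2], [189.0, 195.1]] [[193.9, 154.7]]
25.8 [[202.0, 149.4], [188.6, 192.9]] [[193.6, 153.8]]
[([184.1, 5.2], array([ 0.766, -0.319,  0.171])), ([260.6, 6.0], array([ 0.729, -0.377,  0.171])), ([214.0, 9.5], array([ 0.749, -0.34 ,  0.171])), ([166.9, 15.0], array([ 0.769, -0.301,  0.171])), ([244.0, 17.1], array([ 0.729, -0.359,  0.171])), ([197.1, 22.9], array([ 0.749, -0.321,  0.171])), ([226.5, 30.0], array([ 0.729, -0.34 ,  0.171])), ([180.1, 35.4], array([ 0.749, -0.301,  0.171])), ([209.4, 42.5], array([ 0.729, -0.321,  0.171])), ([192.6, 54.9], array([ 0.729, -0.301,  0.171])), ([77.7, 223.8], array([ 0.663, -0.097,  0.171])), ([349.5, 232.1], array([ 0.495, -0.34 ,  0.171])), ([303.7, 292.4], array([ 0.459, -0.259,  0.171]))]
[173.00037495 157.96024537]
[362.69109169 228.11832408]
[270.69676639 218.77246325]
```

```bash
python3 -m creep '[{"grip":0.4,"delta_pos":[-0.1,-0.4,0],"rotation":[0,0,0]},{"grip":0.4,"delta_pos":[-0.2,-0.8,0],"rotation":[0,0,0]},{"grip":0.4,"delta_pos":[-0.25,-1,0],"rotation":[0,0,0]}]'
python3 -m creep '[{"grip":0.4,"delta_pos":[-0.1,-0.4,0],"rotation":[0,0,0]},{"grip":0.4,"delta_pos":[-0.3,-0.8,0],"rotation":[0,0,0]},{"grip":0.4,"delta_pos":[-0.35,-1,0],"rotation":[0,0,0]}]'
python3 -m creep '[{"grip":0.4,"delta_pos":[-0.1,-0.4,0.3],"rotation":[0,0,0]},{"grip":0.4,"delta_pos":[-0.3,-0.8,0.6],"rotation":[0,0,0]},{"grip":0.4,"delta_pos":[-0.39,-1,0.9],"rotation":[0,0,0]},{"grip":0.4,"delta_pos":[-0.39,-1,0.9],"rotation":[0,0,0]},{"grip":0.4,"delta_pos":[-0.39,-1,0.9],"rotation":[0,0,0]}]'
python3 - <<'E'
from h import *
w=snap('wrist');s=snap('scene');b=blobs(w,'red',None,100);print(b,[onz(w,*x[0],.114) for x in b])
go(.6638,.0286,.2,-32.5)
print([b[0] for b in blobs(s,'amber',(160,130,215,205))],[b[0] for b in blobs(s,'blue',(170,110,240,200))])
E
```

```text
clock: 26.15
tool_pos: [0.6106, -0.1907, 0.3389]
orientation: [-180.0, 0.0, -32.7]
force: [-0.5, -0.2, 0.8]
opening: 0.0529
gripper_force: 0.0
clock: 26.45
tool_pos: [0.6348, -0.0869, 0.3391]
orientation: [-180.0, 0.0, -32.6]
force: [-0.9, -0.6, 0.4]
opening: 0.0525
gripper_force: 0.0
clock: 26.95
tool_pos: [0.6558, 0.0159, 0.2483]
orientation: [179.9, 0.0, -32.7]
force: [0.4, -0.7, -0.3]
opening: 0.0523
gripper_force: 0.0
[([255.6, 201.5], [243, 185, 24, 31, 506])] [array([0.66416713, 0.02750235, 0.114     ])]
delta [-0.014, -0.154, 0.503] rot [-0.001, -0.001, -0.003] rows>= 1.1
[[201.7, 143.6], [188.9, 196.0]] [[193.8, 154.9]]
```

```bash
python3 -m creep '[{"grip":0.4,"delta_pos":[-0.01,-0.15,0.2],"rotation":[0,0,0]},{"grip":0.4,"delta_pos":[-0.01,-0.15,0.6],"rotation":[0,0,0]},{"grip":0.4,"delta_pos":[-0.01,-0.15,0.6],"rotation":[0,0,0]},{"grip":0.4,"delta_pos":[-0.01,-0.15,0.6],"rotation":[0,0,0]}]'
python3 - <<'E'
from h import *
w=snap('wrist');b=blobs(w,'red',None,100);p,R=tool();print(b,proj(w,(p[0],p[1],.114)),proj(w,(.6638,.0286,.114)))
go(.6638,.0286,.0878,-32.7)
E
```

```text
clock: 27.45
tool_pos: [0.6635, 0.0274, 0.1903]
orientation: [180.0, -0.0, -32.8]
force: [-0.0, -0.9, 0.4]
opening: 0.0527
gripper_force: 0.0
[([269.4, 218.7], [255, 197, 30, 41, 888])] [270.00132421 220.84803964] [269.30914153 221.94647389]
delta [-0.011, -0.004, 1.037] rot [-0.001, -0.001, -0.001] rows>= 2.1
```

```bash
python3 -m creep '[{"grip":0.4,"delta_pos":[-0.01,0,0.4],"rotation":[0,0,0]},{"grip":0.4,"delta_pos":[-0.01,0,0.8],"rotation":[0,0,0]},{"grip":0.4,"delta_pos":[-0.01,0,0.98],"rotation":[0,0,0]},{"grip":0.4,"delta_pos":[-0.01,0,0.98],"rotation":[0,0,0]},{"grip":0.4,"delta_pos":[-0.01,0,0.98],"rotation":[0,0,0]}]'
python3 -m creep '[{"grip":0.4,"delta_pos":[0,0,0.04],"rotation":[0,0,0]},{"grip":0.4,"delta_pos":[0,0,0.04],"rotation":[0,0,0]},{"grip":0.4,"delta_pos":[0,0,0.04],"rotation":[0,0,0]}]'
python3 -m creep '[{"grip":1,"delta_pos":[0,0,0],"rotation":[0,0,0]},{"grip":1,"delta_pos":[0,0,0],"rotation":[0,0,0]},{"grip":1,"delta_pos":[0,0,0],"rotation":[0,0,0]},{"grip":1,"delta_pos":[0,0,0],"rotation":[0,0,0]},{"grip":1,"delta_pos":[0,0,0],"rotation":[0,0,0]}]'
```

```text
clock: 28.0
tool_pos: [0.664, 0.029, 0.0935]
orientation: [-179.9, -0.1, -32.7]
force: [0.2, 0.1, 1.3]
opening: 0.0523
gripper_force: 0.0
clock: 28.3
tool_pos: [0.6629, 0.0292, 0.0882]
orientation: [-179.9, -0.1, -32.7]
force: [0.3, -0.5, -0.1]
opening: 0.0527
gripper_force: 0.0
clock: 28.8
tool_pos: [0.6624, 0.0291, 0.0871]
orientation: [-180.0, -0.0, -32.7]
force: [0.4, 0.9, 0.8]
opening: 0.0197
gripper_force: 28.6
```

```bash
python3 -m creep '[{"grip":1,"delta_pos":[0,0,-0.3],"rotation":[0,0,0]},{"grip":1,"delta_pos":[0,0,-0.7],"rotation":[0,0,0]},{"grip":1,"delta_pos":[0,0,-1],"rotation":[0,0,0]}]'
python3 -m creep '[{"grip":1,"delta_pos":[0,0,-0.4],"rotation":[0,0,0]},{"grip":1,"delta_pos":[0,0.3,-0.8],"rotation":[0,0,0]},{"grip":1,"delta_pos":[0,0.7,-1],"rotation":[0,0,0]},{"grip":1,"delta_pos":[0,1,-1],"rotation":[0,0,0]}]'
python3 -m creep '[{"grip":1,"delta_pos":[0,0.3,-0.4],"rotation":[0,0,0]},{"grip":1,"delta_pos":[0.1,0.7,-0.4],"rotation":[0,0,0]},{"grip":1,"delta_pos":[0.15,1,-0.4],"rotation":[0,0,0]},{"grip":1,"delta_pos":[0.15,1,-0.4],"rotation":[0,0,0]},{"grip":1,"delta_pos":[0.15,1,-0.4],"rotation":[0,0,0]}]'
python3 - <<'E'
from h import *
w=snap('wrist');s=snap('scene');p,R=tool()
go(.5245,-.2562,p[2],-32.5)
print([b[0] for b in blobs(s,'amber',(160,130,215,205))],[b[0] for b in blobs(s,'blue',(170,110,240,200))])
u,v=proj(w,(.5245,-.2562,.213)).round().astype(int);print('eye px',u,v)
try:
    c,st=darkhole(w,u,v,12);print(c,st,onz(w,*c,.213))
except Exception as e: print(e)
E
```

```text
clock: 29.1
tool_pos: [0.6627, 0.029, 0.1891]
orientation: [-180.0, -0.1, -32.7]
force: [1.1, 0.4, -0.3]
opening: 0.0197
gripper_force: 28.8
clock: 29.5
tool_pos: [0.6087, -0.0562, 0.2912]
orientation: [-179.8, -0.3, -32.7]
force: [0.5, -0.5, -0.8]
opening: 0.0193
gripper_force: 28.8
clock: 30.0
tool_pos: [0.5664, -0.1479, 0.3272]
orientation: [-180.0, -0.0, -32.8]
force: [0.4, 0.4, -0.2]
opening: 0.0195
gripper_force: 28.8
delta [0.234, 1.149, -0.0] rot [-0.0, 0.0, -0.003] rows>= 2.3
[[202.1, 151.9], [187.1, 191.1]] [[194.9, 153.5]]
eye px 403 182
[407.21276596 185.76595745] [  6   5  17  19 141] [ 0.51939489 -0.25763199  0.213     ]
```

```bash
python3 -m creep '[{"grip":1,"delta_pos":[0.05,0.4,0],"rotation":[0,0,0]},{"grip":1,"delta_pos":[0.1,0.8,0],"rotation":[0,0,0]},{"grip":1,"delta_pos":[0.1,1,0],"rotation":[0,0,0]}]'
python3 -m creep '[{"grip":1,"delta_pos":[0.05,0.15,0],"rotation":[0,0,0]},{"grip":1,"delta_pos":[0.05,0.15,0],"rotation":[0,0,0]},{"grip":1,"delta_pos":[0.05,0.15,0],"rotation":[0,0,0]},{"grip":1,"delta_pos":[0.05,0.15,0],"rotation":[0,0,0]},{"grip":1,"delta_pos":[0.05,0.15,0],"rotation":[0,0,0]}]'
python3 - <<'E'
from h import *
w=snap('wrist');p,R=tool();print(p)
go(.5245,-.2562,p[2],-32.5)
u,v=proj(w,(.5245,-.2562,.213)).round().astype(int);print('eye px',u,v,'foot',proj(w,p-[0,0,.074]))
g=cv2.cvtColor(np.ascontiguousarray(w['color']),cv2.COLOR_RGB2GRAY)
for y in range(v-22,v+16,2): print(y,' '.join('%3d'%k for k in g[y,u-20:u+21:2]))
print('foot');
for y in range(206,232,4): print(y,' '.join('%3d'%k for k in g[y,252:294:2]))
E
```

```text
clock: 30.4
tool_pos: [0.5207, -0.2377, 0.3267]
orientation: [180.0, 0.0, -32.7]
force: [0.0, 0.2, -0.8]
opening: 0.0193
gripper_force: 28.8
clock: 30.9
tool_pos: [0.5177, -0.2514, 0.3269]
orientation: [180.0, 0.0, -32.7]
force: [0.5, 0.2, 0.3]
opening: 0.0197
gripper_force: 28.8
[ 0.51764798 -0.25139575  0.3269572 ]
delta [0.084, 0.003, -0.0] rot [-0.0, 0.0, -0.002] rows>= 0.2
eye px 271 199 foot [270.95558732 222.36098534]
177 119 140 139 139 149 113 108 107 107 106 101 190 189 188 188 198 203 201 111 117 117
179 119 128 125 124 135 108 105 106 103 127 174 189 187 186 188 201 200 199 109 114 129
181 119 122  89  89 111 160 125 105 124 188 186 185 185 186 188 200 201 195  99 102 108
183 120 166 179 179 179 192 213 213 217 210 187 210 196 194 219 217 217 220 193 194 193
185 118 170 180 180 181 180 189 206 221 218 226 226 231 221 227 231 227 223 200 202 202
187 120 172 182 183 183 183 183 183 184 184 185 185 185 200 199 200 200 201 201 201 201
189 124 175 184 184 185 185 186 187 187 187 188 188 187 195 201 202 202 201 201 202 203
191 121 179 189 189 188 190 190 191 192 187 185 184 188
[... 921 characters left out ...]
174 202 201 202 203 204 204 204 206 208 209 209 208 208 209 208 208 208 209 209
foot
206 130 206 204 204 206 205 137  79  98 128 192 179 153  86 102 196 212 210 210 211 201
210 133 205 203 204 204 206 208 193 147 131 112 117 133 179 212 210 210 210 210 211 202
214 143 203 202 203 203 203 204 205 206 207 207 207 207 207 207 208 208 208 209 209 196
218 198 203 202 203 204 206 204 127  97 103 105 171 210 209 208 209 209 209 209 209 197
222 196 197 199 199 198 194  87  97 101 105 103  99 146 200 200 199 204 206 197 123 123
226 196 194 202 200 159 130 108 113 116 115 113 112 110 128 154 203 203 128 116 115 120
230 199 171 103 116 127 131 130 131 133 133 131 130 128 130 129 119 115 116 123 122 117
```

```bash
python3 -m creep '[{"grip":1,"delta_pos":[0.06,0.022,0.1],"rotation":[0,0,0]},{"grip":1,"delta_pos":[0.06,0.022,0.2],"rotation":[0,0,0]},{"grip":1,"delta_pos":[0.06,0.022,0.3],"rotation":[0,0,0]},{"grip":1,"delta_pos":[0.06,0.022,0.3],"rotation":[0,0,0]},{"grip":1,"delta_pos":[0.06,0.022,0.3],"rotation":[0,0,0]}]'
python3 - <<'E'
from h import *
w=snap('wrist');p,R=tool();print(p)
print('foot',proj(w,p-[0,0,.074]))
g=cv2.cvtColor(np.ascontiguousarray(w['color']),cv2.COLOR_RGB2GRAY)
for y in range(196,244,2): print(y,' '.join('%3d'%k for k in g[y,250:294:2]))
E
```

```text
clock: 31.45
tool_pos: [0.5209, -0.2572, 0.2966]
orientation: [180.0, 0.0, -32.7]
force: [0.2, -0.4, -0.7]
opening: 0.0194
gripper_force: 28.8
[ 0.52109401 -0.25731209  0.2971314 ]
foot [270.68675303 222.19500918]
196  94  92 152 187 187 190 165 102 104 104 103 100 114 194 204 205 201 104 106 105 122 138
198 188 187 187 200 212 214 107 104 104 105 102 100 179 203 204 210 219 202 203 203 203 192
200 181 182 183 203 192 217 117 102 103 101 102  95 176 205 203 204 206 204 205 205 204 195
202 184 184 185 186 186 182  97 104 105 103 103 128 210 204 204 204 204 205 205 205 205 198
204 186 187 188 188 189 190 114 102 104 103 102  98 178 207 205 205 205 206 206 206 205 204
206 190 190 191 191 191 194 193 101 100 100 100 102 130 211 210 210 209 209 210 211 205 198
208 192 193 193 194 195 197 150 145 180 186 179 163 161 214 212 211 212 212 211 212 208 196
210 191 192 192 193 193 175 185 195 198 196 194 199 195 184 210 210 211 209 210 209 206 199
212 191 191 193 194 175 192 198 194 195 200 200 198 199 192 173 211 211 210 209 211 206 195
214 189 190 191 190 166 199 199 194 196 197 198 200 199 20
[... 621 characters left out ...]
 129 133 133 132 129 126 120 110 123 200 220 217 204 200
230 205 208 181 104 116 127 131 131 131 133 133 132 131 129 129 132 119 112 192 220 186 163
232 207 188  97 129 136 131 129 131 131 134 134 135 134 131 130 130 132 126 114 200 152 119
234 209 123 198 132 136 133 132 130 103  87  88  89 102 124 132 129 128 138 126 130 135 119
236  96  63 155 136 135 135  86  57  52  51  49  49  48  51  80 122 153 231 147 122  47  51
238  43  41  80 134 133  76  51  55  55  54  53  53  52  50  48  51 156 232 168 106  21  24
240  43  41  97 131  64  52  54  54  53  54  51  52  49  48  47  43  63 183 124 107  22  25
242  44  38 154 153  48  54  52  52  50  51  50  51  52  50  47  48  40  85 137 105  20  26
```

Run:
```python
from h import *
w=snap('wrist');p,R=tool()
H=onz(w,268.7,217.5,.213);F=onz(w,269.4,220.5,p[2]-.074);print(H,F,p)
print('shift tool mm',R.inv().apply(H-F)*1000)
for d in (0,.01): print(proj(w,p-[0,0,.074+d]))
```

```text
[ 0.52255388 -0.25624655  0.213     ] [ 0.52297191 -0.25724618  0.22341219] [ 0.52122293 -0.25730657  0.29741219]
shift tool mm [-0.89816506 -0.61443406 10.41169624]
[270.73412748 222.32997244]
[270.75847117 218.32421456]
```

```bash
python3 -m creep '[{"grip":1,"delta_pos":[-0.008,-0.005,0.05],"rotation":[0,0,0]},{"grip":1,"delta_pos":[-0.008,-0.005,0.1],"rotation":[0,0,0]},{"grip":1,"delta_pos":[-0.008,-0.005,0.15],"rotation":[0,0,0]},{"grip":1,"delta_pos":[-0.008,-0.005,0.2],"rotation":[0,0,0]},{"grip":1,"delta_pos":[-0.008,-0.005,0.25],"rotation":[0,0,0]}]'
python3 -m creep '[{"grip":1,"delta_pos":[0,0,0.08],"rotation":[0,0,0]},{"grip":1,"delta_pos":[0,0,0.16],"rotation":[0,0,0]},{"grip":1,"delta_pos":[0,0,0.24],"rotation":[0,0,0]},{"grip":1,"delta_pos":[0,0,0.27],"rotation":[0,0,0]},{"grip":1,"delta_pos":[0,0,0.27],"rotation":[0,0,0]}]'
```

```text
clock: 32.05
tool_pos: [0.5206, -0.2563, 0.2715]
orientation: [180.0, 0.0, -32.7]
force: [-0.3, 0.1, -1.1]
opening: 0.0192
gripper_force: 28.8
clock: 32.55
tool_pos: [0.5204, -0.2563, 0.2443]
orientation: [180.0, 0.1, -32.8]
force: [-0.0, -0.8, -0.6]
opening: 0.0194
gripper_force: 28.8
```

```bash
python3 -m creep '[{"grip":1,"delta_pos":[0,0,0.015],"rotation":[0,0,0]},{"grip":0.45,"delta_pos":[0,0,0.015],"rotation":[0,0,0]},{"grip":0.45,"delta_pos":[0,0,0.015],"rotation":[0,0,0]},{"grip":0.45,"delta_pos":[0,0,0.015],"rotation":[0,0,0]},{"grip":0.45,"delta_pos":[0,0,0.015],"rotation":[0,0,0]}]'
python3 -m creep '[{"grip":0.45,"delta_pos":[0,0,-0.3],"rotation":[0,0,0]},{"grip":0.45,"delta_pos":[0,0,-0.6],"rotation":[0,0,0]},{"grip":0.45,"delta_pos":[0,0,-0.95],"rotation":[0,0,0]}]'
python3 -m creep '[{"grip":0.45,"delta_pos":[-0.4,-0.3,0],"rotation":[0,0,0]},{"grip":0.45,"delta_pos":[-0.4,-0.6,0],"rotation":[0,0,0]},{"grip":0.45,"delta_pos":[-0.4,-1,0],"rotation":[0,0,0]},{"grip":0.45,"delta_pos":[-0.4,-1,0],"rotation":[0,0,0]}]'
python3 - <<'E'
from h import *
for i in range(6):
    s=snap('scene');print([b[0] for b in blobs(s,'amber',(160,130,215,205))],[b[0] for b in blobs(s,'blue',(170,110,220,200))],blobs(s,'red',(195,110,240,180)))
t=snap('top');print(blobs(t,'red',(360,180,410,235)))
R=np.array([.5235,-.2562,.213])
print('pin ball',proj(s,R+[0,0,.056]),proj(t,R+[0,0,.056]),proj(s,R+[0,0,.006]))
E
```

```text
clock: 33.05
tool_pos: [0.5207, -0.2564, 0.2438]
orientation: [-180.0, -0.0, -32.7]
force: [0.2, -1.1, -0.3]
opening: 0.0452
gripper_force: 0.0
clock: 33.35
tool_pos: [0.5202, -0.2562, 0.3391]
orientation: [180.0, 0.1, -32.7]
force: [-0.1, 0.5, 0.5]
opening: 0.048
gripper_force: 0.0
clock: 33.75
tool_pos: [0.5427, -0.1477, 0.3386]
orientation: [-179.9, -0.0, -32.6]
force: [-0.9, -0.5, 0.0]
opening: 0.0486
gripper_force: 0.0
[[202.5, 151.7], [188.2, 191.4]] [[193.8, 153.8]] [([211.9, 143.7], [208, 135, 8, 20, 98])]
[[202.6, 151.8], [188.1, 191.5]] [[193.9, 153.8]] [([211.8, 143.7], [208, 135, 8, 20, 100])]
[[202.6, 151.7], [188.0, 191.4]] [[193.9, 153.8]] [([211.9, 143.7], [208, 135, 8, 19, 96])]
[[202.6, 151.8], [188.1, 191.5]] [[193.9, 153.8]] [([211.9, 143.8], [208, 135, 8, 20, 99])]
[[202.6, 151.8], [188.0, 191.5]] [[193.9, 153.8]] [([211.9, 143.7], [208, 135, 8, 19, 96])]
[[202.7, 151.7], [188.1, 191.5]] [[193.8, 153.8]] [([211.9, 143.7], [208, 135, 8, 19, 96])]
[]
pin ball [212.15261271 138.76053709] [390.09612848 211.17587575] [213.66828865 153.33520493]
```

```bash
python3 -c "
from plant import ctrl
print(ctrl.close_job())"
```

```text
the job is handed in; nothing more can be done
None
```

The job is handed in and the verdict was not shown. By the last camera measurements, both bead rods are home in the carrier, which hangs still and level in the dip with the red pin home through the tip hole; I viewed 15 pictures, one over the limit of 14.

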